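Latch the instrument case shut

ROBOT

A 7-joint arm with a two-finger parallel gripper is mounted at the origin on the work surface. World frame = base frame: x ahead of the robot, y to its left, z up, the work surface at z = 0. Lengths are in m, angles in rad, forces in N, time in s.
With the tool pointing down it reaches from about 0.425 to 0.875 m from the base axis. Payload 9.9 kg.
Tool frame: the origin (TCP) lies between the finger pads; the fingertips stand 17 mm ahead of it and the grasp point (between the pads) lies 2 mm behind it; y points along the fingers, x is the direction in which the jaws open and shut, and the axes are right-handed (so a half turn about y gives the same grasp; the last joint's range is limited). The gripper opens to 85 mm and grips with 20 to 120 N. Pads are 22 mm wide; open, the fingers measure 114 mm over their backs; the gripper's body (76 mm by 85 mm) begins 54 mm behind the grasp point. The pads swing forward as they close: fully open they stand 13 mm farther back than shut.
Start: joints at [1.031, 0.576, 0.025, 1.437, -0.015, 1.129, -0.057], TCP at [0.297, -0.606, 0.248] pointing down, gripper open.
Joint ranges: [-2.76, 2.76], [-0.34, 2.15], [-1.52, 1.57], [0.19, 2.46], [-1.09, 4.23], [0.17, 1.99], [-2.82, 2.82]. Speed limits (rad/s): [2.22, 2.22, 3.01, 3.01, 3.14, 3.14, 3.14].

INTERFACE

Orientations are given as a rotation vector (axis times angle).
In Python, from rig import r gives the robot as it stands.
- The arm moves only by the shell command python3 -m handwheel 'ROWS'. ROWS is JSON, one flat list of numbers, 7 for each row, row after row: the closure, from 0 (fully open) to 1 (shut), then the shift along the tool's x, y, z in mm, then the turn, a rotation vector about the tool's x, y, z in rad. A call has exactly 8 rows; each row shifts and turns the pose as measured when the row begins, along the tool's axes as they then stand; what a row does not reach is not made up. A row lasts 1/8 s, in which the tool goes at most 62.5 mm and 10.7 degrees, less where a joint would pass 70% of its speed; a pose out of reach is approached as far as the arm can. A call is refused whole if a number of a shift passes 62.5 or a number of a turn 0.188, either way. A call with a gripper value outside its range is refused whole. The fingers move at their own pace and stop on an object; the grip force is fixed at half the most. Time passes only in rows, so rows that do not move let the fingers close, or fill a call up. It gives the time, the measured TCP pose, the force and the opening at its end, in the units of the state.
- r.read_state(): the state, without advancing time (a new reading comes with each control period).
- r.get_image(name): name is "scene" or "top" or "wrist"; returns (picture, depth): 384x512x3 uint8, blue, green, red; 384x512 float32, m along the optical axis (not along the pixel's ray), 0 where there is no reading.
- r.get_calibration(name): a dict with "fx", "fy", "cx", "cy" (pixels), "R" (3x3) and "t" (3): a world point X has camera coordinates R X + t. Camera axes: x right, y down, z forward; pixel columns grow to the right and rows downward; lengths in m; the calibration is good to about 2 mm. The wrist camera is an equidistant fisheye: a pixel r from the principal point sees the ray r / f radians off the axis. A picture is of the moment at which its call begins: read the wrist's pose just before it. get_calibration takes no time and is no camera call; for the wrist camera it gives the pose at the moment of the call.
- r.sign_off(): hands the job in, once; it reports no verdict.
Trained networks look in the newest picture that a camera, given by its name, has taken for a name from the list of things; names that differ only in an ending like _2 or _b are one class to them, and where a whole thing is asked for, a point or a joint stands for the part that bears it (a point fixed in the world has none). Each returns a list of dicts, best first, with "score" (0 to 1); they miss things now and then, are a little off and sometimes report something else, mostly with a low value. They report only what shows in the picture. A call takes as long as a camera call.
- r.boxes_of(thing, camera): "at" ([column, row] in pixels, amid what is visible of it).
The state is a dict: "time": time; "qpos": joint angles; "qd": joint speeds; "tau": joint torques, N m; "eef_pos": TCP position; "ee_rot": TCP orientation; "wrist_force": force on the tool from outside, world axes, zero at the start; "torque": the same for the moment, N m; "width": opening from 0.0 (shut) to 1.0 (fully open).
Only numpy, scipy, OpenCV 4.12 (cv2) and the standard library are available. Lean on these libraries where they do the work, as an engineer would, in place of code of your own. Each camera call takes 0.05 s, during which the arm holds its last target.

TASK

The black instrument case standing in its cradle is unlatched and its lid is ajar. Swing the latch's brass loop over and hook its cross bar behind the steel keeper on the lid, without forcing it, then press the lever over until it lies flat past centre and keep it pressed down steadily for about a second with about 15 N (at least 8 N, never more than 25 N) so that the gasket beds. Let go, leaving the lid drawn shut and the other things where they are.

Things in the scene. Friction and masses are not known exactly. Their poses are not given: they have to be found in the camera images.
- case: Black hard instrument case, fixed upright in a wooden cradle (190 x 340 mm), 127 mm deep (x), 300 long (y), top 160 mm above the table. Origin: centre of the cradle's underside, in the seam plane, on the table. +x points from the fixed base shell across the seam to the lid shell, y along the case, z up. The draw latch is on top at y=0. A folded carry handle is on the -x face.
- lid (a joint): Lid shell (+x half, 50 mm deep), hinged along the bottom of the seam, 0 = flush shut, grows as it leans open to +x. The gasket springs it ajar to about 0.05 rad (7 mm at the top); drawing it flush takes about 50 N at the keeper, which the latch gives (latched it reads about 0.006).
- keeper (a point): Seat of the loop's bar in the steel keeper on the lid's top edge, 15 mm above the lid's top; x y z as the case's (it leans with the lid). The keeper is a post 24 mm wide (y), 24.5 mm high, its +x face 4 mm to -x of this point; a 5 mm thick lip juts 5 mm to +x over the seat, to 1 mm past this point; under the lip 10 mm are clear above a ledge, 24 mm wide, that runs 16 mm to +x of this point. The bar must go down beyond the lip, then in under it.
- axle (a point): Lever axle, fixed on the case's top, along the case's y, 21.5 mm above the top, 18 mm to -x of the seam. The lever turns about it; the loop is pivoted in the lever's handle 18 mm from it.
- lever (a joint): Steel latch lever. 0 = open stop, the handle rising 75 deg from the case's +x (leaning to the keeper); grows as it swings up over and down to -x; 1.83 = flat, stopped by a stiff rubber buffer, handle level along -x, 9 mm over a plinth. Stays where it is left (light friction). Past about 1.65 rad with the loop hooked it is over centre and held shut by the gasket; the pull needs up to about 8 N at the pad on the way.
- pad (a point): Centre of the red thumb pad on the lever's pressing face, 43 mm from the axle, 2.5 mm off the handle's middle plane. The handle is 24 mm wide, 5 mm thick and ends 52 mm from the axle. The face looks to +x when the lever stands up and upward when it lies flat.
- bar (a point): Middle of the cross bar of the brass wire loop: a round bar 8 mm thick, 50 mm across its ends along y; legs 6 mm thick join its ends to the pivot in the lever, 50 mm away from the bar. The loop swings freely and starts tipped back (to -x), resting 45 deg behind the handle. Pulling the bar to +x also draws the lever to its open stop; only near there the bar reaches beyond the keeper's lip, by at most about 5 mm.
- weight: Brass weight, 26 mm wide, 28 high, standing on the case's top near its +y end; leave it. Origin: centre of its underside.
- caliper: Steel caliper 200 mm long lying in front of the case; leave it. Origin: middle of its beam's underside.
- green_case: Green box 90 x 130 x 50 mm behind the case; leave it. Origin: centre of its underside.
- wood_box: Wooden box 130 x 100 x 60 mm; leave it. Origin: centre of its underside.
- tape: Yellow tape measure 65 x 35 x 60 mm; leave it. Origin: centre of its underside.
- screwdriver: Screwdriver lying on the table; leave it.
- level: Yellow spirit level 22 x 240 x 50 mm; leave it. Origin: centre of its underside.

How it is judged:
On the way, in this order (a step that is already met when the one before it is completed fails the run):
1. the loop's bar is down behind the keeper, under its lip, while the lever is still up (value of joint lever below 0.9 rad and x of bar in the frame of keeper between -0.003 and 0.013 m and z of bar in the frame of keeper below 0.003 m), for 0.2 s.
2. the lever, flat, with the loop still hooked, is kept pressed with at least 8 N for half a second (value of joint lever above 1.75 rad and contact force between the fingers and lever above 8 N and x of bar in the frame of keeper below 0.005 m and z of bar in the frame of keeper below 0.003 m), for 0.5 s.
At the end, for the whole second after the job is handed in: The lever lies flat (joint lever above 1.75 rad) and is at rest (under 0.05 rad/s), the loop's bar sits in the keeper's throat (from 3 mm to -x to 5 mm to +x of keeper, at most 3 mm above it), and the lid is drawn shut (joint lid below 0.012 rad) (value of joint lever above 1.75 rad and value of joint lid below 0.012 rad and x of bar in the frame of keeper between -0.003 and 0.005 m and z of bar in the frame of keeper below 0.003 m and velocity of joint lever between -0.05 and 0.05 rad/s); the robot touches nothing.
It fails at once if with the lever on its way down (above 0.9 rad), the fingers push on any part of the case or latch with more than 25 N (value of joint lever above 0.9 rad and contact force between the fingers and case above 25 N).
It fails at once if the loop is forced against the lid or its keeper with more than 25 N while it is being hooked (lever below 0.5 rad) (value of joint lever below 0.5 rad and contact force between bail and lid above 25 N).
It fails at once if a bystander is moved more than 30 mm (distance of any of weight, caliper, green_case, wood_box, tape, screwdriver, level from where it was at the start of the episode above 0.03 m).
It also fails if it takes over 70 s, if anything falls off the work surface, if the arm or the gripper's body presses on something with over 40 N, if the wrist force passes 120 N, or if a joint passes its speed limit or range.

## Working session

There is one attempt and no reset: what is moved stays moved. The work goes in short steps, Python scripts to look and compute and a shell command to move; the robot and the scene stay as the last step left them, time stands still between calls to the robot, and variables do not carry over. Pictures are saved under pics/ and viewed, and the job is handed in when it is done.

```bash
ls; mkdir -p pics
cat > h.py <<'E'
import numpy as np, cv2
from rig import r
from scipy.spatial.transform import Rotation as Ro
def snap(name,fn):
    im,d=r.get_image(name); cv2.imwrite('pics/'+fn,im); np.save('pics/'+fn[:-4]+'_d.npy',d); return im,d
def back(cal,u,v,z):
    p=np.array([(u-cal['cx'])/cal['fx']*z,(v-cal['cy'])/cal['fy']*z,z])
    return np.array(cal['R']).T@(p-np.array(cal['t']))
E
python3 - <<'E'
from h import *
s=r.read_state()
print({k:np.round(v,3) for k,v in s.items()})
for n in ['scene','top','wrist']:
    im,d=snap(n,n+'0.png')
    c=r.get_calibration(n); print(n,{k:np.round(v,3).tolist() for k,v in c.items()})
    for t in ['case','keeper','axle','pad','bar','weight','caliper']:
        b=r.boxes_of(t,n); print(t,[(np.round(x['at']).tolist(),round(x['score'],2)) for x in b[:2]])
E
```

```text
pics
{'time': np.float64(0.0), 'qpos': array([ 1.031,  0.577,  0.025,  1.438, -0.015,  1.129, -0.056]), 'qd': array([-0.   , -0.002,  0.   ,  0.001, -0.001,  0.001,  0.001]), 'tau': array([ 1.0000e-03, -7.6573e+01,  2.2500e+00, -2.8595e+01,  1.5000e-02,
        1.3000e-02,  0.0000e+00]), 'eef_pos': array([ 0.297, -0.606,  0.247]), 'ee_rot': array([-1.39 ,  0.868, -0.866]), 'wrist_force': array([-0.544, -0.716,  0.869]), 'torque': array([ 0.019, -0.016, -0.008]), 'width': np.float64(1.005)}
scene {'fx': 477.169, 'fy': 477.169, 'cx': 254.108, 'cy': 193.134, 'R': [[-0.408, 0.913, 0.018], [0.6, 0.283, -0.748], [-0.688, -0.295, -0.663]], 't': [0.23, -0.233, 1.788]}
case [([250.0, 199.0], 0.78)]
keeper [([247.0, 200.0], 0.82), ([248.0, 154.0], 0.44)]
axle [([249.0, 196.0], 0.72)]
pad [([247.0, 154.0], 0.66)]
bar [([257.0, 144.0], 0.57)]
weight []
caliper [([306.0, 194.0], 0.44)]
top {'fx': 392.717, 'fy': 392.717, 'cx': 259.589, 'cy': 190.311, 'R': [[0.006, -1.0, 0.011], [-0.99, -0.007, -0.141], [0.141, -0.01, -0.99]], 't': [-0.009, 0.586, 1.175]}
case [([276.0, 219.0], 0.65), ([129.0, 231.0], 0.29)]
keeper [([278.0, 198.0], 0.88)]
axle [([273.0, 218.0], 0.97), ([277.0, 198.0], 0.74)]
pad [([283.0, 224.0], 0.71)]
bar [([280.0, 226.0], 0.44)]
weight [([233.0, 223.0], 0.54)]
caliper [([242.0, 262.0], 0.89)]
wrist {'fx': 297.319, 'fy': 297.319, 'cx': 261.427, 'cy': 194.004, 'R': [[0.44, -0.898, -0.0], [-0.85, -0.416, 0.323], [-0.291, -0.142, -0.946]], 't': [-0.674, -0.043, 0.381]}
case []
keeper []
axle []
pad []
bar []
weight []
caliper []
```

View pics/scene0.png

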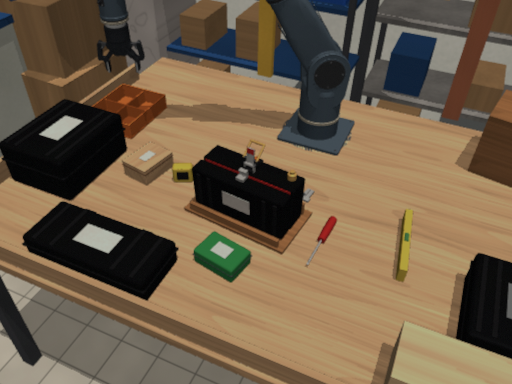

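View pics/top0.png

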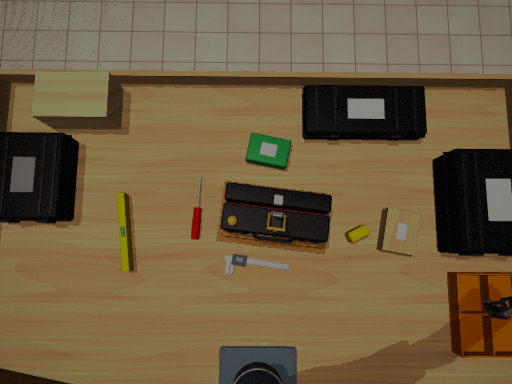

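Run:
```python
from h import *
s=r.read_state()
print(Ro.from_rotvec(s['ee_rot']).as_matrix().round(3))
im=cv2.imread('pics/top0.png'); cv2.imwrite('pics/top0c.png',cv2.resize(im[150:300,180:330],None,fx=4,fy=4,interpolation=cv2.INTER_CUBIC))
im=cv2.imread('pics/scene0.png'); cv2.imwrite('pics/scene0c.png',cv2.resize(im[100:250,180:330],None,fx=4,fy=4,interpolation=cv2.INTER_CUBIC))
```

```text
[[ 0.44   0.     0.898]
 [-0.898  0.     0.44 ]
 [ 0.    -1.     0.   ]]
```

View pics/top0c.png

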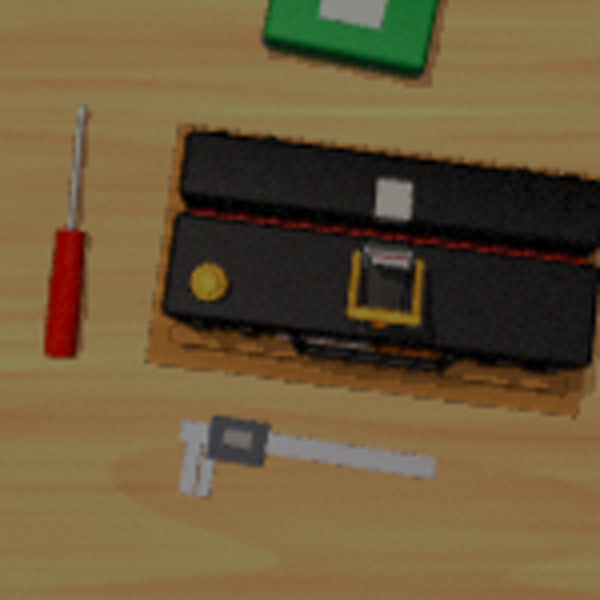

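View pics/scene0c.png

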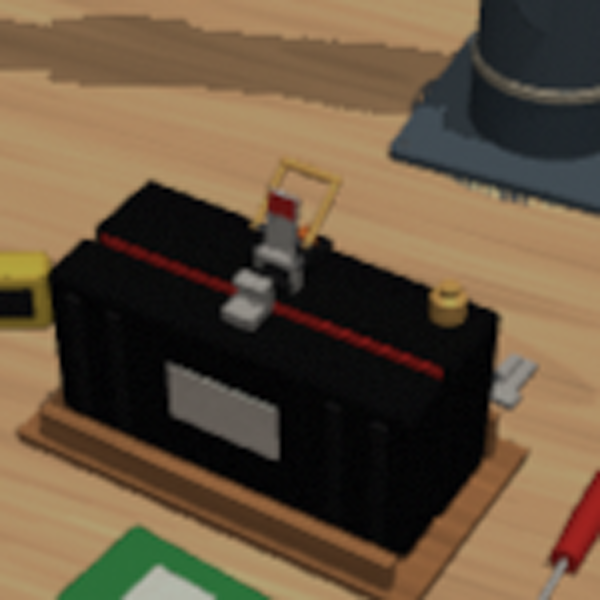

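Run:
```python
from h import *
c=r.get_calibration('top'); d=np.load('pics/top0_d.npy')
vv,uu=np.mgrid[0:384,0:512]
P=np.stack([(uu-c['cx'])/c['fx']*d,(vv-c['cy'])/c['fy']*d,d],-1).reshape(-1,3)
W=(P-np.array(c['t']))@np.array(c['R'])
W=W.reshape(384,512,3)
print('table',np.median(W[300:330,250:400,2]))
m=(W[...,2]>0.145)&(W[...,2]<0.17)&(uu>200)&(uu<350)&(vv>150)&(vv<270)
p=W[m]; print(m.sum(),np.median(p[:,2]))
rect=cv2.minAreaRect((p[:,:2]*1000).astype(np.float32)); print(rect)
for n,(u,v) in dict(keeper=(278,198),bar=(276,229),pad=(276,214),wt=(233,220)).items():
    print(n,W[v,u].round(3))
h=W[185:240,255:300]; k=h[...,2]>0.172
for q in h[k]: print(q.round(3))
```

```text
table -0.00015173397875000583
4491 0.1589135113844397
((509.0361328125, -50.20890808105469), (300.762451171875, 138.1666717529297), 83.16631317138672)
keeper [ 0.547 -0.054  0.17 ]
bar [ 0.459 -0.046  0.234]
pad [ 0.498 -0.046  0.232]
wt [0.484 0.068 0.187]
[0.415 0.007 1.246]
[0.415 0.007 1.246]
[0.415 0.007 1.246]
[ 0.549 -0.063  0.172]
[0.415 0.007 1.246]
[ 0.543 -0.043  0.183]
[ 0.542 -0.045  0.186]
[ 0.54  -0.043  0.182]
[ 0.539 -0.045  0.185]
[ 0.54  -0.048  0.184]
[ 0.54  -0.051  0.183]
[ 0.54  -0.054  0.184]
[ 0.54  -0.057  0.179]
[ 0.54  -0.059  0.185]
[ 0.54  -0.062  0.182]
[ 0.54  -0.065  0.182]
[ 0.537 -0.043  0.181]
[ 0.537 -0.045  0.186]
[ 0.537 -0.048  0.182]
[ 0.537 -0.051  0.183]
[ 0.537 -0.054  0.181]
[ 0.537 -0.056  0.183]
[ 0.537 -0.059  0.184]
[ 0.537 -0.062  0.181]
[ 0.537 -0.065  0.182]
[ 0.535 -0.043  0.181]
[ 0.534 -0.045  0.186]
[ 0.534 -0.048  0.182]
[ 0.535 -0.051  0.181]
[ 0.534 -0.054  0.183]
[ 0.534 -0.056  0.182]
[ 0.534 -0.059  0.182]
[ 0.534 -0.062  0.187]
[ 0.535 -0.065  0.181]
[ 0.531 -0.043  0.186]
[ 0.531 -0.045  0.186]
[ 0.531 -0.048  0.184]
[ 0
[... 4482 characters left out ...]
9 -0.058  0.235]
[ 0.459 -0.061  0.232]
[ 0.459 -0.063  0.236]
[ 0.459 -0.066  0.23 ]
[ 0.459 -0.038  0.173]
[ 0.458 -0.04   0.18 ]
[ 0.456 -0.041  0.23 ]
[ 0.457 -0.043  0.227]
[ 0.456 -0.046  0.231]
[ 0.456 -0.048  0.234]
[ 0.456 -0.051  0.232]
[ 0.456 -0.053  0.233]
[ 0.456 -0.056  0.235]
[ 0.456 -0.058  0.236]
[ 0.456 -0.061  0.233]
[ 0.457 -0.064  0.231]
[ 0.456 -0.066  0.234]
[ 0.456 -0.038  0.173]
[ 0.456 -0.04   0.179]
[ 0.456 -0.043  0.181]
[ 0.456 -0.046  0.176]
[ 0.456 -0.048  0.18 ]
[ 0.454 -0.061  0.233]
[ 0.454 -0.064  0.233]
[ 0.454 -0.066  0.229]
[ 0.453 -0.03   0.172]
[ 0.453 -0.041  0.173]
[ 0.453 -0.043  0.175]
[ 0.451 -0.046  0.172]
[0.415 0.007 1.246]
[0.415 0.007 1.246]
```

```bash
python3 -m handwheel '[0,0,-40,0,0,0.144,0, 0,0,-40,0,0,0.144,0, 0,0,-40,0,0,0.144,0, 0,0,-30,0,0,0.142,0, 0,-50,0,0,0,0,0, 0,-60,0,0,0,0,0, 0,-60,0,0,0,0,0, 0,-60,0,0,0,0,0]'
cat >> h.py <<'E'
O=np.array([0.519,-0.0514,0]); YAW=np.deg2rad(-6.83)
CX=np.array([np.cos(YAW),np.sin(YAW),0]); CY=np.array([-np.sin(YAW),np.cos(YAW),0])
def case2w(x,y,z): return O+CX*x+CY*y+np.array([0,0,z])
def w2case(p): q=np.asarray(p)-O; return np.array([q@CX,q@CY,q[2]])
def st():
    s=r.read_state(); M=Ro.from_rotvec(s['ee_rot']).as_matrix()
    T=np.column_stack([-CY,[0,0,-1],CX])
    print('t',round(float(s['time']),2),'eef',np.round(s['eef_pos'],4),'case',np.round(w2case(s['eef_pos'])*1000,1),'roterr(tool rv)',np.round(Ro.from_matrix(M.T@T).as_rotvec(),3),'F',np.round(s['wrist_force'],1),'w',round(float(s['width']),3))
    return s,M
def to(x,y,z):
    s,M=st(); d=case2w(x,y,z)-s['eef_pos']; print('tool shift mm',np.round(M.T@d*1000,1))
E
python3 - <<'E'
from h import *
to(-.1,0,.4)
c=r.get_calibration('wrist'); s=r.read_state(); M=Ro.from_rotvec(s['ee_rot']).as_matrix()
C=-np.array(c['R']).T@np.array(c['t']); print('cam in tool',(M.T@(C-s['eef_pos'])).round(3)); print((np.array(c['R'])@M).round(3))
E
```

```text
time: 2.2
eef_pos: [0.3282, -0.3757, 0.4014]
ee_rot: [-1.139, 1.314, -1.314]
wrist_force: [1.7, 0.3, 1.0]
width: 0.998
t 2.2 eef [ 0.3282 -0.3757  0.4014] case [-150.8 -344.7  401.4] roterr(tool rv) [ 0.001 -0.023  0.   ] F [1.7 0.3 1. ] w 0.998
tool shift mm [-345.8    1.2   42.7]
cam in tool [-0.    -0.126  0.082]
[[ 1.    -0.    -0.001]
 [-0.001 -0.324 -0.946]
 [-0.     0.946 -0.324]]
```

```bash
python3 -m handwheel '[0,-55,5,20,0,-0.023,0, 0,-55,10,20,0,0,0, 0,-55,10,20,0,0,0, 0,-55,10,20,0,0,0, 0,-55,10,20,0,0,0, 0,-50,10,20,0,0,0, 0,-25,10,8,0,0,0, 0,0,0,0,0,0,0]'
python3 - <<'E'
from h import *
st()
c=r.get_calibration('wrist')
im,d=snap('wrist','w1.png'); 
import json
json.dump({k:np.array(v).tolist() for k,v in c.items()},open('pics/w1.json','w'))
for t in ['keeper','axle','pad','bar','weight']:
    b=r.boxes_of(t,'wrist'); print(t,[(np.round(x['at']).tolist(),round(x['score'],2)) for x in b[:2]])
E
```

```text
time: 3.2
eef_pos: [0.5023, -0.028, 0.3371]
ee_rot: [-1.15, 1.286, -1.296]
wrist_force: [0.2, -1.3, 0.1]
width: 0.998
t 3.2 eef [ 0.5023 -0.028   0.3371] case [-19.4  21.2 337.1] roterr(tool rv) [-0.007  0.006  0.001] F [ 0.2 -1.3  0.1] w 0.998
keeper [([275.0, 128.0], 0.6)]
axle [([280.0, 156.0], 0.73)]
pad [([284.0, 202.0], 0.75), ([430.0, 165.0], 0.2)]
bar [([283.0, 236.0], 0.82)]
weight [([172.0, 208.0], 0.59), ([276.0, 155.0], 0.18)]
```

View pics/w1.png

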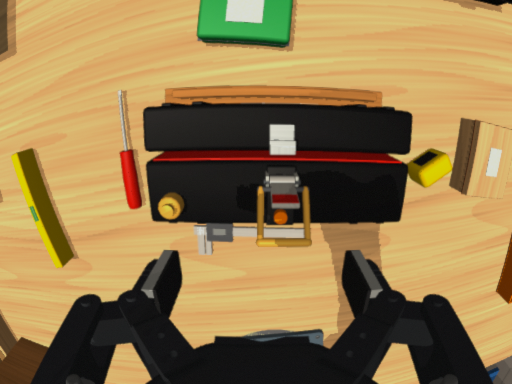

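```bash
cat >> h.py <<'E'
def rays(c,u,v):
    dx=(np.asarray(u,float)-c['cx'])/c['fx']; dy=(np.asarray(v,float)-c['cy'])/c['fy']
    th=np.hypot(dx,dy); k=np.where(th>1e-9,np.tan(th)/np.maximum(th,1e-9),1.)
    return np.stack([dx*k,dy*k,np.ones_like(dx)],-1)
def wpts(c,d):
    vv,uu=np.mgrid[0:d.shape[0],0:d.shape[1]]
    P=rays(c,uu,vv)*d[...,None]
    return (P-np.array(c['t']))@np.array(c['R'])
def wc(c,d):
    W=wpts(c,d)-O; return np.stack([W@CX,W@CY,W[...,2]],-1)*1000
E
cat > an.py <<'E'
from h import *
import json,sys
n=sys.argv[1]
c=json.load(open(f'pics/{n}.json')); d=np.load(f'pics/{n}_d.npy'); im=cv2.imread(f'pics/{n}.png').astype(int)
Q=wc(c,d); x,y,z=Q[...,0],Q[...,1],Q[...,2]
near=(abs(x)<120)&(abs(y)<200)
top=near&(z>152)&(z<166)
pts=(wpts(c,d)[top][:,:2]*1000).astype(np.float32); print('case top rect',cv2.minAreaRect(pts),'z',np.median(z[top]))
B,G,R=im[...,0],im[...,1],im[...,2]
red=near&(R>110)&(G<60)&(B<60)
seam=red&(z<185)&(abs(y)>30)
if seam.sum()>20:
    print('seam',seam.sum(),np.polyfit(y[seam],x[seam],1),'z',np.median(z[seam]), 'x',np.percentile(x[seam],[5,50,95]))
pad=red&(z>180); print('pad',pad.sum(),Q[pad].mean(0).round(1) if pad.any() else '')
br=near&(R>G+25)&(G>B+40)&(z>170)&(abs(y)<45)
q=Q[br]
print('brass x bins (x,n,ymean,ymin,ymax,zmed,zmax)')
for a in np.arange(-80,60,5):
    s=q[(q[:,0]>=a)&(q[:,0]<a+5)]
    if len(s)>3: print(a,len(s),s[:,1].mean().round(1),s[:,1].min().round(1),s[:,1].max().round(1),np.median(s[:,2]).round(1),s[:,2].max().round(1))
k=near&(abs(y)<30)&(x>5)&(x<60)&(z>164); q=Q[k]
print('keeper bins')
for a in np.arange(5,60,3):
    s=q[(q[:,0]>=a)&(q[:,0]<a+3)]
    if len(s)>3: print(a,len(s),s[:,1].min().round(1),s[:,1].max().round(1),np.median(s[:,2]).round(1),s[:,2].max().round(1))
hd=near&(abs(y)<20)&(x<5)&(x>-60)&(z>205)&(abs(R-G)<25); q=Q[hd]
if len(q): print('handle grey',q.min(0).round(1),q.max(0).round(1),np.median(q,0).round(1))
E
python3 an.py w1
```

```text
case top rect ((510.4418029785156, -48.75102233886719), (297.51153564453125, 132.42507934570312), 83.13516998291016) z 159.17415400822657
seam 566 [ 3.16215962e-04 -1.51209391e+00] z 154.57920199019765 x [-2.76648926 -1.32795446 -0.47747724]
pad 28 [-13.3   3.9 256.9]
brass x bins (x,n,ymean,ymin,ymax,zmed,zmax)
-70 6 0.2 -4.5 4.1 178.0 179.2
-65 217 1.3 -22.8 25.8 233.6 235.5
-60 374 1.7 -22.9 25.8 232.3 235.6
-55 112 2.6 -21.5 25.0 226.0 231.2
-50 90 3.6 -21.8 25.1 223.1 226.1
-45 88 3.5 -22.2 25.1 219.4 222.6
-40 85 4.4 -21.2 25.2 215.2 219.3
-35 96 0.3 -40.3 25.2 211.2 405.1
-30 80 1.8 -33.7 25.3 207.7 386.0
-25 74 1.9 -22.1 25.3 203.3 206.8
-20 12 1.6 -20.3 23.5 201.2 202.6
-15 11 0.8 -39.0 41.6 394.3 414.0
-10 6 -34.6 -44.7 -28.0 377.3 380.1
keeper bins
8 76 -10.7 13.3 184.0 185.7
11 79 -10.6 13.2 184.0 185.7
14 76 -10.4 13.3 184.0 186.0
17 76 -9.6 13.3 183.4 184.9
20 123 -10.3 13.3 179.4 185.9
23 71 -10.1 12.9 168.3 170.4
26 71 -10.1 12.9 168.2 170.0
29 72 -10.0 13.0 168.0 169.8
32 70 -10.0 13.0 168.1 169.8
35 24 -9.8 13.0 168.0 169.5
handle grey [-60.  -20.  205.1] [  0.5  20.  421. ] [ -4.9   1.8 405. ]
```

```bash
sed -i 's/^O=.*/O=np.array([0.519,-0.0514,0])+0.0014*np.array([0.119,0.993,0])/' h.py
python3 - <<'E'
from h import *
import json
c=json.load(open('pics/w1.json')); d=np.load('pics/w1_d.npy'); im=cv2.imread('pics/w1.png').astype(int)
Q=wc(c,d); R,G,B=im[...,2],im[...,1],im[...,0]
m=(abs(Q[...,1])<17)&(Q[...,2]>224)&(Q[...,2]<240)&(Q[...,0]<-45)&(Q[...,0]>-80)
q=Q[m]; print(len(q)); print(np.percentile(q[:,0],[2,10,50,90,98]).round(1),np.percentile(q[:,2],[2,50,90,98]).round(1))
p=np.polyfit(q[:,1],q[:,0],1); print(p)
# cylinder fit
from scipy.optimize import least_squares
f=lambda a: np.hypot(q[:,0]-a[0],q[:,2]-a[1])-4
print(least_squares(f,[-60,230],loss='soft_l1').x)
m=(abs(Q[...,1])<14)&(Q[...,2]>205)&(Q[...,2]<240)&(Q[...,0]>-45)&(Q[...,0]<10)
q=Q[m]; print(len(q))
for a in range(-45,10,4):
    s=q[(q[:,0]>=a)&(q[:,0]<a+4)]
    if len(s)>2: print(a,len(s),np.median(s[:,2]).round(1),s[:,1].min().round(1),s[:,1].max().round(1))
to(-.0586,0,.285)
E
```

```text
Traceback (most recent call last):
  File "h.py", line 10, in <module>
    CX=np.array([np.cos(YAW),np.sin(YAW),0]); CY=np.array([-np.sin(YAW),np.cos(YAW),0])
                        ^^^
NameError: name 'YAW' is not defined
```

```bash
sed -i 's/^\(O=.*\)$/\1; YAW=np.deg2rad(-6.83)/' h.py
python3 - <<'E'
from h import *
import json
c=json.load(open('pics/w1.json')); d=np.load('pics/w1_d.npy')
Q=wc(c,d)
m=(abs(Q[...,1])<17)&(Q[...,2]>224)&(Q[...,2]<240)&(Q[...,0]<-45)&(Q[...,0]>-80)
q=Q[m]; print(len(q)); print(np.percentile(q[:,0],[2,10,50,90,98]).round(1),np.percentile(q[:,2],[2,50,90,98]).round(1))
p=np.polyfit(q[:,1],q[:,0],1); print(p)
from scipy.optimize import least_squares
f=lambda a: np.hypot(q[:,0]-a[0],q[:,2]-a[1])-4
print(least_squares(f,[-60,230],loss='soft_l1').x)
m=(abs(Q[...,1])<14)&(Q[...,2]>205)&(Q[...,2]<240)&(Q[...,0]>-45)&(Q[...,0]<10)
q=Q[m]; print(len(q))
for a in range(-45,10,4):
    s=q[(q[:,0]>=a)&(q[:,0]<a+4)]
    if len(s)>2: print(a,len(s),np.median(s[:,2]).round(1),s[:,1].min().round(1),s[:,1].max().round(1))
to(-.0586,0,.285)
E
```

```text
349
[-63.3 -62.5 -58.9 -56.7 -56.2] [230.  233.5 234.6 235. ]
[ 2.48587186e-03 -5.92061432e+01]
[-60.596982   230.30392006]
495
-29 60 232.5 -11.5 11.9
-25 283 230.0 -11.8 11.9
-21 152 211.9 -11.5 11.3
t 3.5 eef [ 0.5018 -0.0316  0.3383] case [-19.4  16.2 338.3] roterr(tool rv) [-0.009  0.     0.002] F [ 0.1 -0.7  0.1] w 1.0
tool shift mm [ 16.1  53.  -39.7]
```

```bash
python3 -m handwheel '[0,8,0,-20,0,0,0, 0,8,0,-20,0,0,0, 0,0,20,0,0,0,0, 0,0,20,0,0,0,0, 0,0,15,0,0,0,0, 0,0,0,0,-0.085,0,0, 0,0,0,0,-0.085,0,0, 0,0,0,0,0,0,0]'
python3 - <<'E'
from h import *
to(-.0591,0,.2382)
E
```

```text
time: 4.5
eef_pos: [0.458, -0.0506, 0.2845]
ee_rot: [-1.255, 1.429, -1.222]
wrist_force: [0.1, -0.2, -1.0]
width: 0.999
t 4.5 eef [ 0.458  -0.0506  0.2845] case [-60.7  -7.9 284.5] roterr(tool rv) [ 0.159 -0.014  0.002] F [ 0.1 -0.2 -1. ] w 0.999
tool shift mm [-8.  45.5  8.8]
```

```bash
python3 -m handwheel '[0,-8,0,4,0,-0.014,0, 0,0,10,2,0,0,0, 0,0,12,2,0,0,0, 0,0,12,1,0,0,0, 0,0,8,0,0,0,0, 0,0,0,0,0,0,0, 0.3,0,0,0,0,0,0, 0.3,0,0,0,0,0,0]'
python3 - <<'E'
from h import *
to(-.0591,0,.2382)
im,d=snap('wrist','w2.png')
im,d=snap('scene','s2.png'); cv2.imwrite('pics/s2c.png',cv2.resize(im[100:240,170:330],None,fx=4,fy=4,interpolation=cv2.INTER_CUBIC))
st()
E
```

```text
time: 5.5
eef_pos: [0.4604, -0.0431, 0.2391]
ee_rot: [-1.258, 1.415, -1.214]
wrist_force: [0.6, -0.3, -0.5]
width: 0.701
t 5.5 eef [ 0.4604 -0.0431  0.2391] case [-5.920e+01 -1.000e-01  2.391e+02] roterr(tool rv) [0.154 0.001 0.001] F [ 0.6 -0.3 -0.5] w 0.701
tool shift mm [-0.1  0.9  0.2]
t 5.6 eef [ 0.4604 -0.0431  0.2391] case [-5.920e+01 -1.000e-01  2.391e+02] roterr(tool rv) [0.154 0.001 0.001] F [0.5 0.1 0.3] w 0.703
```

View pics/w2.png

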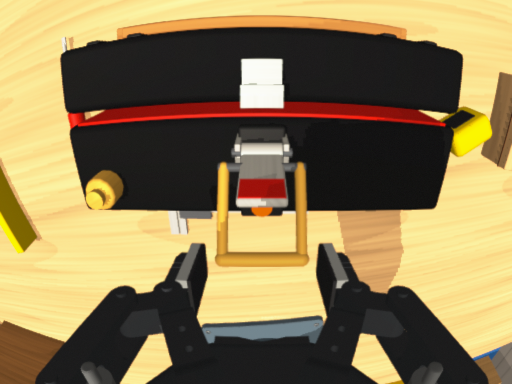

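View pics/s2c.png

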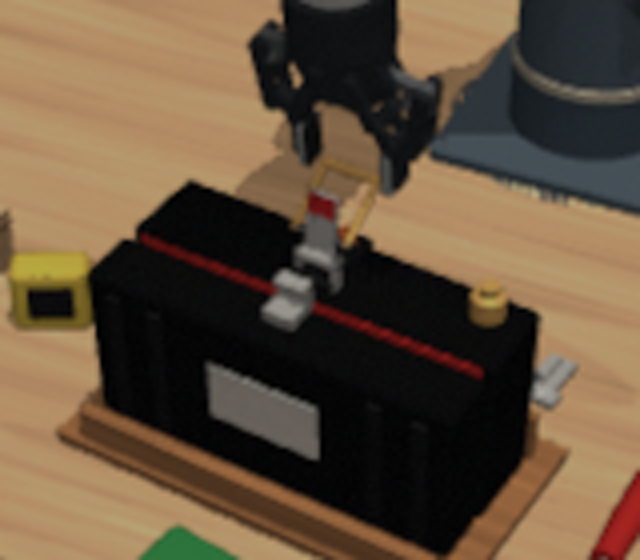

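Run:
```python
from h import *
c=r.get_calibration('wrist'); d=np.load('pics/w2_d.npy')
s=r.read_state(); M=Ro.from_rotvec(s['ee_rot']).as_matrix()
W=wpts(c,d); T=((W-s['eef_pos'])@M)*1000
for (u,v) in [(200,250),(197,262),(192,285),(323,250),(328,265),(335,285),(262,260),(240,260),(285,260),(182,275),(345,275)]:
    print((u,v),T[v,u].round(1),np.round(d[v,u],3))
m=(abs(T[...,0])<20)&(abs(T[...,1]-8)<12)&(abs(T[...,2])<12)
print(np.median(T[m],0),np.percentile(T[m][:,1],[2,50,98]),np.percentile(T[m][:,2],[2,50,98]))
m=(abs(T[...,0])>26)&(abs(T[...,0])<50)&(abs(T[...,1])<40)&(abs(T[...,2])<25)
print(T[m].min(0),T[m].max(0)); q=T[m]
for k in (-1,1):
    a=q[np.sign(q[:,0])==k]; print(k,np.percentile(a[:,1],[50,95,99.5]),np.percentile(a[:,2],[1,50,99]),np.percentile(abs(a[:,0]),[1,50,99]))
```

```text
(200, 250) [-30.7   1.5   9.3] 0.144
(197, 262) [-30.1  -9.4   9.1] 0.133
(192, 285) [-30.1 -23.1   5.7] 0.121
(323, 250) [30.   0.3 10. ] 0.142
(328, 265) [ 29.9 -13.    9.6] 0.13
(335, 285) [ 31.1 -24.4   6.5] 0.12
(262, 260) [0.1 5.2 1.7] 0.15
(240, 260) [-11.2   5.3   1.6] 0.15
(285, 260) [11.7  4.   2.3] 0.148
(182, 275) [-33.9 -23.2  10.8] 0.12
(345, 275) [ 35.9 -21.3   9.4] 0.122
[0.56945311 6.11701024 2.41865692] [ 4.26851286  6.11701024 13.16071969] [-2.60538571  2.41865692 10.6886271 ]
[-49.99111413 -39.99658957 -13.9601794 ] [49.98773387 12.63134384 13.1876106 ]
-1 [-20.01532759   5.31252665  10.89706236] [-11.26202422   6.69091334  12.35691654] [29.7493979  33.46370614 49.53655401]
1 [-20.34965321   5.43360732  10.80884567] [-11.32236069   6.59472811  12.27059616] [29.24221439 33.03884007 49.54900178]
```

```bash
python3 -m handwheel '[0.3,0,3,0,0,0,0, 0.35,0,0,0,0,0,0, 0.4,0,0,0,0,0,0, 0.45,0,0,0,0,0,0, 0.5,0,0,0,0,0,0, 0.6,0,0,0,0,0,0, 0.6,0,0,0,0,0,0, 0.6,0,0,0,0,0,0]'
python3 - <<'E'
from h import *
st()
im,d=snap('wrist','w3.png')
E
```

```text
time: 6.6
eef_pos: [0.4595, -0.043, 0.2364]
ee_rot: [-1.258, 1.415, -1.214]
wrist_force: [-1.5, 0.2, 2.0]
width: 0.535
t 6.6 eef [ 0.4595 -0.043   0.2364] case [-6.000e+01 -2.000e-01  2.364e+02] roterr(tool rv) [0.154 0.001 0.001] F [-1.5  0.2  2. ] w 0.535
```

View pics/w3.png

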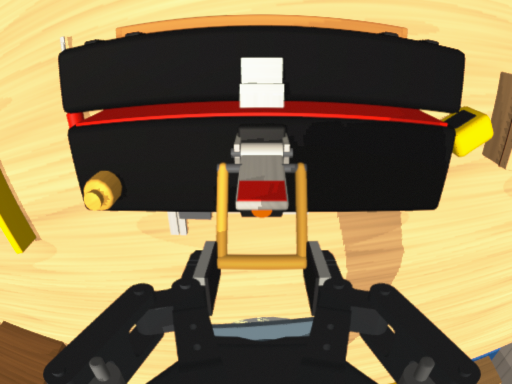

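```bash
cat > wp.py <<'E'
from h import *
import sys
# bar target (case mm) -> tool shift ; TCP = bar + tool offset (0,6.1,0.46)
s,M=st(); off=np.array([0,6.1,0.46])
b=w2case(s['eef_pos']+M@off/1000)*1000; print('bar now',b.round(1))
ax=np.array([-18,182]); print('D axle',np.hypot(b[0]+18,b[2]-182).round(1),'dir',np.degrees(np.arctan2(b[2]-182,b[0]+18)).round(1),'R pivot0',np.hypot(b[0]+13.3,b[2]-199.4).round(1))
cur=b
for a in sys.argv[1:]:
    x,z=map(float,a.split(','))
    t=np.array([x,0,z]); d=case2w(*(t/1000))-case2w(*(cur/1000)); print(a,(M.T@d*1000).round(1)); cur=t
E
python3 -m handwheel '[0.6,0,-3,4,0,0,0, 0.6,0,-6,8,0,0,0, 0.6,0,-6,8,0,0,0, 0.6,0,-4,6,0,0,0, 0.6,0,-2,4,0,0,0, 0.6,0,0,0,0,0,0, 0.6,0,0,0,0,0,0, 0.6,0,0,0,0,0,0]'; python3 wp.py -21.9,248.3 -9,248.9 3.7,246.1 15.2,240.1
```

```text
time: 7.65
eef_pos: [0.4877, -0.0463, 0.251]
ee_rot: [-1.27, 1.425, -1.205]
wrist_force: [-3.0, -0.3, -1.8]
width: 0.53
t 7.65 eef [ 0.4877 -0.0463  0.251 ] case [-3.17e+01 -1.00e-01  2.51e+02] roterr(tool rv) [0.169 0.002 0.002] F [-3.  -0.3 -1.8] w 0.53
bar now [-3.230e+01 -1.000e-01  2.449e+02]
D axle 64.5 dir 102.8 R pivot0 49.3
-21.9,248.3 [-0.1 -5.1  9.7]
-9,248.9 [ 0.  -2.8 12.6]
3.7,246.1 [ 0.   0.6 13. ]
15.2,240.1 [ 0.   4.  12.3]
```

```bash
python3 -m handwheel '[0.6,0,-2.5,5,0,0,0, 0.6,0,-2.5,5,0,0,0, 0.6,0,-1.5,6,0,0,0, 0.6,0,-1,6,0,0,0, 0.6,0,0.3,6.5,0,0,0, 0.6,0,0.3,6.5,0,0,0, 0.6,0,0,0,0,0,0, 0.6,0,0,0,0,0,0]'; python3 wp.py 3.7,246.1 15.2,240.1 24.8,231.3
python3 - <<'E'
from h import *
im,d=snap('wrist','w4.png')
E
```

```text
time: 8.65
eef_pos: [0.5274, -0.0509, 0.2524]
ee_rot: [-1.266, 1.423, -1.207]
wrist_force: [0.0, 0.0, 0.4]
width: 0.403
t 8.65 eef [ 0.5274 -0.0509  0.2524] case [  8.3   0.  252.4] roterr(tool rv) [0.165 0.001 0.002] F [0.  0.  0.4] w 0.403
bar now [  7.8   0.  246.3]
D axle 69.3 dir 68.2 R pivot0 51.4
3.7,246.1 [ 0.   0.9 -4. ]
15.2,240.1 [ 0.   4.  12.3]
24.8,231.3 [-0.   7.1 10.9]
```

View pics/w4.png

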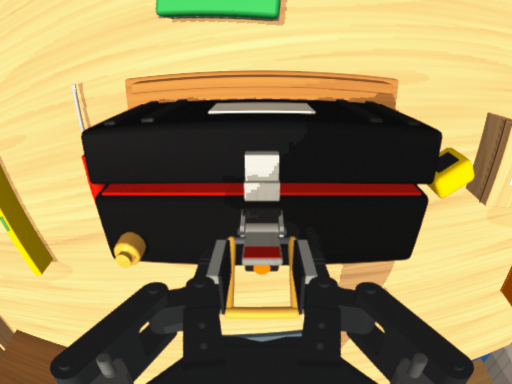

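```bash
python3 -m handwheel '[0.6,0,-15,-3,0,0,0, 0.3,0,-18,-3,0,0,0, 0.3,0,2,-14,0,0,0, 0.3,0,3,-18,0,0,0, 0.3,0,3,-18,-0.04,0,0, 0.3,0,3,-16,-0.04,0,0, 0.3,0,0,0,0,0,0, 0.3,0,0,0,0,0,0]'
cat > look.py <<'E'
from h import *
import sys,json
s,M=st(); c=r.get_calibration('wrist'); im,d=snap('wrist',sys.argv[1]+'.png')
json.dump({k:np.array(v).tolist() for k,v in c.items()},open(f'pics/{sys.argv[1]}.json','w'))
Q=wc(c,d); B,G,R=[im[...,i].astype(int) for i in range(3)]
br=(R>G+25)&(G>B+40)&(abs(Q[...,1])<32)&(Q[...,2]>166)&(Q[...,2]<260)&(abs(Q[...,0])<90)
q=Q[br&(abs(Q[...,1])<17)]
from scipy.optimize import least_squares
q=q[q[:,2]>q[:,2].max()-7] if len(sys.argv)<3 else q
print('bar n',len(q),'med',np.median(q,0).round(1))
f=lambda a: np.hypot(q[:,0]-a[0],q[:,2]-a[1])-4
g=least_squares(f,[np.median(q[:,0]),np.median(q[:,2])-3],loss='soft_l1').x; print('bar centre x,z',g.round(1))
l=Q[br&(abs(Q[...,1])>18)]; print('y ext',np.percentile(l[:,1],[1,99]).round(1))
h=(abs(Q[...,1])<9)&(Q[...,2]>205)&(Q[...,2]<240)&(Q[...,0]>-50)&(Q[...,0]<30)&~br
if h.sum(): print('handle',h.sum(),np.percentile(Q[h][:,0],[2,50,98]).round(1),np.percentile(Q[h][:,2],[2,50,98]).round(1))
E
python3 look.py w5
```

```text
time: 9.7
eef_pos: [0.4563, -0.0425, 0.29]
ee_rot: [-1.322, 1.486, -1.159]
wrist_force: [0.7, -0.2, -0.2]
width: 0.697
t 9.7 eef [ 0.4563 -0.0425  0.29  ] case [-63.3  -0.  290. ] roterr(tool rv) [0.247 0.001 0.002] F [ 0.7 -0.2 -0.2] w 0.697
bar n 731 med [-37.8  -1.9 245.3]
bar centre x,z [-39.9 242.4]
y ext [-23.7  23.9]
handle 317 [-8.1 -5.3 -3.6] [224.2 231.4 233. ]
```

View pics/w5.png

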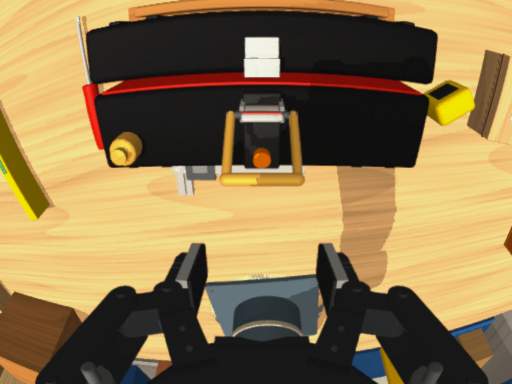

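```bash
python3 -m handwheel '[0.25,0,0,15,0,0,0, 0.25,0,4,18,0,0,0, 0.25,0,10,1,0,0,0, 0.25,0,12,0,0,0,0, 0.25,0,8,0,0,0,0, 0.25,0,0,0,0,0,0, 0.25,0,0,0,0,0,0, 0.3,0,0,0,0,0,0]'; 
python3 look.py w6
python3 - <<'E'
from h import *
to(-.0392,0,.2453)
E
```

```text
time: 10.75
eef_pos: [0.4831, -0.0458, 0.2449]
ee_rot: [-1.322, 1.487, -1.159]
wrist_force: [0.1, -0.2, 0.9]
width: 0.701
t 10.75 eef [ 0.4831 -0.0458  0.2449] case [-3.630e+01 -1.000e-01  2.449e+02] roterr(tool rv) [0.248 0.001 0.002] F [ 0.1 -0.2  0.9] w 0.701
bar n 997 med [-3.690e+01 -1.000e-01  2.448e+02]
bar centre x,z [-39.6 242.1]
y ext [-29.3  24.9]
handle 861 [-10.3  -5.6  -3.2] [205.8 227.1 232.6]
t 10.8 eef [ 0.4832 -0.0458  0.2449] case [-3.620e+01 -1.000e-01  2.449e+02] roterr(tool rv) [0.248 0.001 0.002] F [-0.   0.3  0.3] w 0.698
tool shift mm [-0.1  0.3 -3. ]
```

View pics/w6.png

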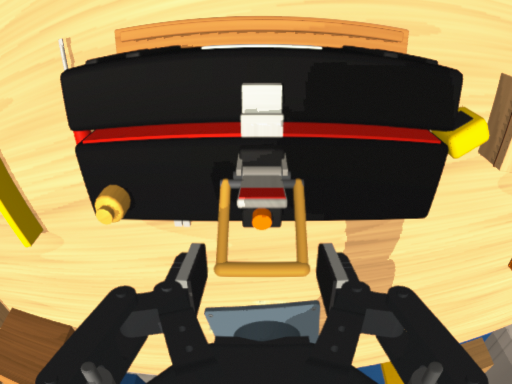

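```bash
python3 -m handwheel '[0.3,0,0,-2.6,0,0,0, 0.35,0,0,0,0,0,0, 0.4,0,0,0,0,0,0, 0.45,0,0,0,0,0,0, 0.6,0,0,0,0,0,0, 0.8,0,0,0,0,0,0, 1,0,0,0,0,0,0, 1,0,0,0,0,0,0]'; 
sed -i 's/^s,M=st(); off=.*/s,M=st(); off=np.array([0,3.5,0.0])/; s/^ax=.*/px,pz=-14.5,199.1; print("R",np.hypot(b[0]-px,b[2]-pz).round(2),"th",np.degrees(np.arctan2(b[2]-pz,b[0]-px)).round(1))/' wp.py
python3 look.py w7
python3 wp.py -31.5,245.9 -23.1,248.1 -14.5,248.9
```

```text
time: 11.8
eef_pos: [0.4805, -0.0455, 0.2467]
ee_rot: [-1.321, 1.486, -1.16]
wrist_force: [-0.9, 0.1, 2.7]
width: 0.536
t 11.8 eef [ 0.4805 -0.0455  0.2467] case [-3.890e+01 -1.000e-01  2.467e+02] roterr(tool rv) [0.247 0.001 0.002] F [-0.9  0.1  2.7] w 0.536
bar n 1026 med [-3.740e+01 -2.000e-01  2.449e+02]
bar centre x,z [-40.  242.1]
y ext [-23.6  23.8]
handle 858 [-10.5  -6.   -3.7] [206.3 228.1 232.8]
t 11.85 eef [ 0.4805 -0.0455  0.2467] case [-3.890e+01 -1.000e-01  2.467e+02] roterr(tool rv) [0.247 0.001 0.002] F [-0.5  0.1  2.3] w 0.539
bar now [-3.980e+01 -2.000e-01  2.433e+02]
R 50.9 th 119.8
-31.5,245.9 [-0.1 -4.6  7.4]
-23.1,248.1 [ 0.  -4.2  7.6]
-14.5,248.9 [ 0.  -2.9  8.1]
```

View pics/w7.png

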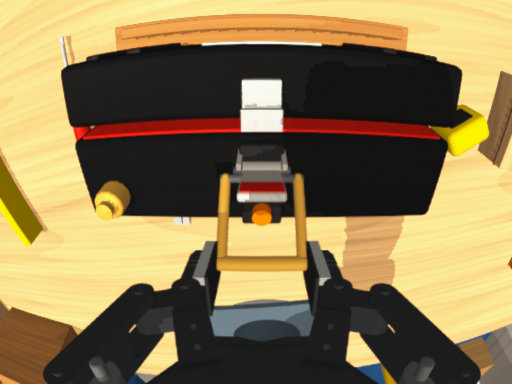

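```bash
sed -i 's/off=np.array(.*/off=np.array([0,4.7,0.0])/' wp.py
python3 -m handwheel '[1,0,-2,2.2,0,0,0, 1,0,-2,2.2,0,0,0, 1,0,-1.8,2.4,0,0,0, 1,0,-1.6,2.5,0,0,0, 1,0,-1.5,2.6,0,0,0, 1,0,-1.2,2.7,0,0,0, 1,0,0,0,0,0,0, 1,0,0,0,0,0,0]'; python3 wp.py -23.1,248.1 -14.5,248.9 -5.9,248.1 2.5,245.9
```

```text
time: 12.85
eef_pos: [0.4956, -0.0473, 0.2523]
ee_rot: [-1.327, 1.491, -1.155]
wrist_force: [-3.2, 1.2, 0.8]
width: 0.538
t 12.85 eef [ 0.4956 -0.0473  0.2523] case [-2.370e+01 -1.000e-01  2.523e+02] roterr(tool rv) [0.254 0.001 0.002] F [-3.2  1.2  0.8] w 0.538
bar now [-2.490e+01 -2.000e-01  2.477e+02]
R 49.74 th 102.1
-23.1,248.1 [-0.2 -0.8  1.7]
-14.5,248.9 [ 0.  -2.9  8.1]
-5.9,248.1 [ 0.  -1.4  8.5]
2.5,245.9 [0.  0.  8.7]
```

```bash
python3 -m handwheel '[1,0,-1.1,2.8,0,0,0, 1,0,-0.9,2.8,0,0,0, 1,0,-0.7,2.9,0,0,0, 1,0,-0.6,2.9,0,0,0, 1,0,-0.3,3,0,0,0, 1,0,-0.1,3,0,0,0, 1,0,0,0,0,0,0, 1,0,0,0,0,0,0]'; python3 wp.py  2.5,245.9 10.4,242.2 17.5,237.2
```

```text
time: 13.85
eef_pos: [0.5149, -0.0496, 0.2517]
ee_rot: [-1.326, 1.489, -1.156]
wrist_force: [-3.8, 0.9, 1.7]
width: 0.537
t 13.85 eef [ 0.5149 -0.0496  0.2517] case [-4.300e+00 -1.000e-01  2.517e+02] roterr(tool rv) [0.252 0.002 0.002] F [-3.8  0.9  1.7] w 0.537
bar now [-5.400e+00 -1.000e-01  2.471e+02]
R 48.87 th 79.3
2.5,245.9 [-0.1 -0.8  8. ]
10.4,242.2 [0.  1.6 8.6]
17.5,237.2 [0.  3.1 8.1]
```

```bash
python3 -m handwheel '[1,0,-0.4,2.8,0,0,0, 1,0,-0.2,2.8,0,0,0, 1,0,0.1,2.9,0,0,0, 1,0,0.4,2.9,0,0,0, 1,0,0.6,2.9,0,0,0, 1,0,0.8,2.9,0,0,0, 1,0,0,0,0,0,0, 1,0,0,0,0,0,0]'; python3 wp.py  17.5,237.2 23.6,231.1 28.6,224; python3 look.py w8
```

```text
time: 14.85
eef_pos: [0.5344, -0.0519, 0.2456]
ee_rot: [-1.322, 1.486, -1.159]
wrist_force: [-0.1, 0.7, -0.5]
width: 0.002
t 14.85 eef [ 0.5344 -0.0519  0.2456] case [ 1.540e+01 -1.000e-01  2.456e+02] roterr(tool rv) [0.248 0.001 0.002] F [-0.1  0.7 -0.5] w 0.002
bar now [ 1.420e+01 -1.000e-01  2.411e+02]
R 50.89 th 55.6
17.5,237.2 [-0.1  3.   4.1]
23.6,231.1 [-0.   4.4  7.4]
28.6,224 [-0.   5.7  6.6]
t 14.85 eef [ 0.5344 -0.0519  0.2456] case [ 1.540e+01 -1.000e-01  2.456e+02] roterr(tool rv) [0.248 0.001 0.002] F [-0.1  0.7 -0.5] w 0.002
bar n 6 med [2.440e+01 2.000e-01 2.562e+02]
bar centre x,z [ 28.  257.2]
y ext [-23.8  23.9]
handle 300 [18.6 22.6 24. ] [229.8 235.7 239.7]
```

View pics/w8.png

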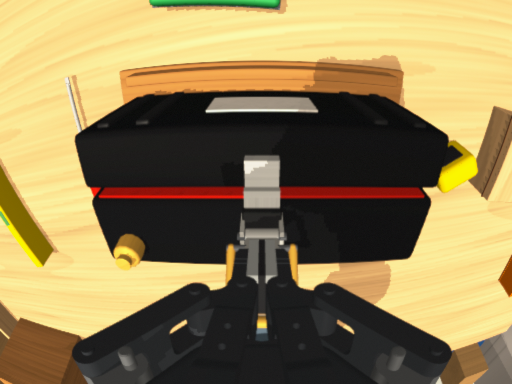

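Run:
```python
from h import *
s,M=st(); print(np.round(s['qpos'],3)); print(M.round(3))
```

```text
t 14.9 eef [ 0.5344 -0.0519  0.2456] case [ 1.530e+01 -1.000e-01  2.456e+02] roterr(tool rv) [0.248 0.001 0.002] F [-0.2  1.   0.1] w -0.002
[ 0.092  0.505 -0.108  1.604  0.024  1.281 -1.709]
[[-0.118 -0.244  0.963]
 [-0.993  0.027 -0.115]
 [ 0.002 -0.969 -0.245]]
```

```bash
python3 -m handwheel '[1,0,-15,0,0,-0.1,0, 0.9,0,-20,0,0,-0.18,0, 0.85,0,-15,0,0,-0.18,0, 0.85,0,0,0,0,-0.18,0, 0.85,0,0,0,0,-0.18,0, 0.85,0,0,0,0,-0.18,0, 0.85,0,0,0,0,-0.18,0, 0.85,0,0,0,0,-0.18,0]'; sed -i 's/^    T=.*/    T=np.column_stack([CX*np.cos(TAU)-np.array([0,0,np.sin(TAU)]),-np.sin(TAU)*CX-np.array([0,0,np.cos(TAU)]),CY])/' h.py; echo 'TAU=0.35' >> h.py
python3 - <<'E'
from h import *
s,M=st(); print(np.round(s['qpos'],3)); print(M.round(3))
E
```

```text
time: 15.9
eef_pos: [0.5475, -0.0532, 0.2963]
ee_rot: [-1.559, 0.416, -0.031]
wrist_force: [-0.8, 0.2, 0.2]
width: 0.149
t 15.9 eef [ 0.5475 -0.0532  0.2963] case [2.850e+01 2.000e-01 2.963e+02] roterr(tool rv) [-0.006 -0.167  0.106] F [-0.8  0.2  0.2] w 0.149
[ 0.308  0.511 -0.466  1.487  0.165  1.434 -0.461]
[[ 0.93  -0.241  0.277]
 [-0.279  0.026  0.96 ]
 [-0.238 -0.97  -0.043]]
```

```bash
python3 -m handwheel '[0.85,-10,0,0,0,-0.085,0.05, 0.85,-15,0,0,0,-0.085,0.05, 0.85,-10,10,0,0,0,0, 0.85,-10,5,0,0,0,0, 0.85,0,5,0,0,0,0, 0.85,0,0,0,0,0,0, 0.85,0,0,0,0,0,0, 0.85,0,0,0,0,0,0]'; 
python3 look.py w9
python3 - <<'E'
from h import *
to(-.0223,0,.2896)
E
```

```text
time: 16.9
eef_pos: [0.4983, -0.045, 0.2913]
ee_rot: [-1.524, 0.353, 0.183]
wrist_force: [-0.4, 0.1, 0.2]
width: 0.155
t 16.9 eef [ 0.4983 -0.045   0.2913] case [-21.3   2.5 291.3] roterr(tool rv) [-0.006  0.01   0.006] F [-0.4  0.1  0.2] w 0.155
bar n 531 med [-38.4   1.1 245.4]
bar centre x,z [-39.7 242.1]
y ext [-22.7  24.3]
handle 295 [-15.4  -7.   -3.3] [207.1 231.1 232.8]
t 16.95 eef [ 0.4983 -0.045   0.2912] case [-21.3   2.5 291.2] roterr(tool rv) [-0.006  0.01   0.006] F [-0.1 -0.4 -0.6] w 0.149
tool shift mm [-0.4  1.9 -2.5]
```

View pics/w9.png

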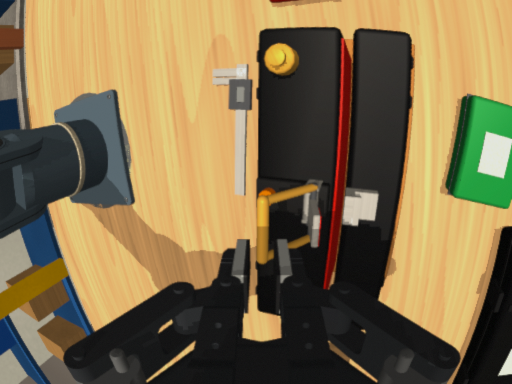

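```bash
cat > ft.py <<'E'
from h import *
import sys
n=sys.argv[1]
import json
c=json.load(open(f'pics/{n}.json')); d=np.load(f'pics/{n}_d.npy')
s=r.read_state(); M=Ro.from_rotvec(s['ee_rot']).as_matrix()
T=((wpts(c,d)-s['eef_pos'])@M)*1000
m=(abs(T[...,0])<30)&(T[...,1]<19)&(T[...,1]>-25)&(abs(T[...,2])<14)
q=T[m]
for lo in (-25,-15,-5,0,5,10,14):
    a=q[(q[:,1]>=lo)&(q[:,1]<lo+5)]
    L=a[a[:,0]<0]; Rr=a[a[:,0]>0]
    if len(L)>3 and len(Rr)>3: print(lo,len(a),'L x',np.percentile(L[:,0],[2,98]).round(1),'R x',np.percentile(Rr[:,0],[2,98]).round(1),'z',np.percentile(a[:,2],[2,98]).round(1))
E
python3 ft.py w9
```

```text
-25 369 L x [-26.2  -7.9] R x [ 5.2 23.4] z [-8.7 12.9]
-15 371 L x [-21.1  -7.8] R x [ 4.9 18.5] z [ 0.9 11.7]
-5 321 L x [-20.7  -7.7] R x [ 5.3 18.4] z [ 0.1 11.7]
0 292 L x [-20.8  -7.8] R x [ 5.3 18.3] z [-9.6 11.7]
5 267 L x [-20.2  -7.7] R x [ 5.2 17.8] z [-4.6 11.6]
10 129 L x [-19.3  -7.7] R x [ 5.2 16.4] z [ 6.5 11.7]
```

```bash
python3 -m handwheel '[0.86,0.8,0,-2.5,0,0.01,0, 0.86,0,8,0,0,0,0, 0.86,0,10,0,0,0,0, 0.86,0,10,0,0,0,0, 0.86,0,8,0,0,0,0, 0.86,0,3,0,0,0,0, 0.86,0,0,0,0,0,0, 0.86,0,0,0,0,0,0]'; 
python3 look.py w10; python3 ft.py w10
python3 - <<'E'
from h import *
to(-.0348,0,.252)
E
```

```text
time: 17.95
eef_pos: [0.4847, -0.0458, 0.2512]
ee_rot: [-1.525, 0.362, 0.175]
wrist_force: [0.0, 0.1, 0.1]
width: 0.144
t 17.95 eef [ 0.4847 -0.0458  0.2512] case [-3.480e+01  1.000e-01  2.512e+02] roterr(tool rv) [-0.006 -0.001  0.005] F [0.  0.1 0.1] w 0.144
bar n 4 med [-21.2   7.3 255.1]
bar centre x,z [-21.8 254.9]
y ext [-22.4  25. ]
handle 521 [-33.8  -8.   -3.5] [206.7 231.1 239.6]
-25 357 L x [-25.3  -7.5] R x [ 4.8 23.5] z [-7.2 13. ]
-15 370 L x [-20.8  -7.4] R x [ 4.7 18. ] z [-0.2 11.9]
-5 345 L x [-20.6  -7.3] R x [ 4.8 18.1] z [-2.9 11.6]
0 281 L x [-20.3  -7.3] R x [ 4.9 17.8] z [ 6.7 11.7]
5 942 L x [-18.4  -0.5] R x [ 0.  16.7] z [-13.   13.3]
10 155 L x [-18.2  -6.5] R x [ 4.7 15. ] z [ 0.7 11.6]
t 18.0 eef [ 0.4847 -0.0458  0.2512] case [-3.470e+01  1.000e-01  2.512e+02] roterr(tool rv) [-0.006 -0.001  0.005] F [-0.5 -0.1  0.4] w 0.139
tool shift mm [-0.4 -0.7 -0.1]
```

View pics/w10.png

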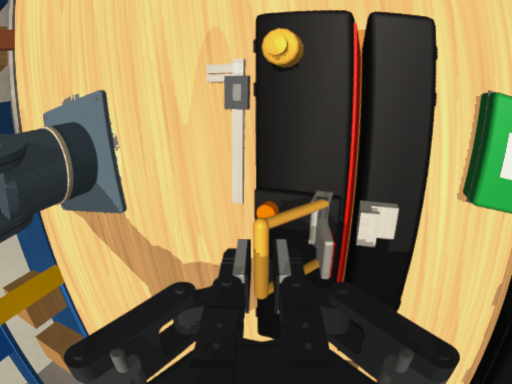

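```bash
cat > wq.py <<'E'
from h import *
import sys
ox,oy=float(sys.argv[1]),float(sys.argv[2])
s,M=st(); b=w2case(s['eef_pos']+M@np.array([ox,oy,0])/1000)*1000
px,pz=-13.3,199.1
print('bar pt',b.round(1),'R',np.hypot(b[0]-px,b[2]-pz).round(2),'th',np.degrees(np.arctan2(b[2]-pz,b[0]-px)).round(1))
cur=b
for a in sys.argv[3:]:
    t_=np.radians(float(a)); t=np.array([px+50*np.cos(t_),0,pz+50*np.sin(t_)])
    d=case2w(*(t/1000))-case2w(*(cur/1000)); print(a,(M.T@d*1000).round(1)); cur=t
E
python3 wq.py -2.3 10.5 120 110 100 90 80 70 60 50 40 30 20 10 0 -10 -20
```

```text
t 18.0 eef [ 0.4847 -0.0458  0.2512] case [-3.470e+01  1.000e-01  2.512e+02] roterr(tool rv) [-0.006 -0.001  0.005] F [-0.5 -0.1  0.4] w 0.139
bar pt [-4.040e+01  2.000e-01  2.421e+02] R 50.82 th 122.3
120 [ 1.9 -1.  -0.1]
110 [ 6.2 -6.1  0. ]
100 [ 7.2 -5.   0. ]
90 [ 7.9 -3.6  0. ]
80 [ 8.4 -2.2  0. ]
70 [ 8.7 -0.7  0. ]
60 [8.7 0.8 0. ]
50 [ 8.4  2.3 -0. ]
40 [ 7.9  3.7 -0. ]
30 [ 7.1  5.  -0. ]
20 [ 6.1  6.2 -0. ]
10 [ 5.   7.2 -0. ]
0 [ 3.6  7.9 -0. ]
-10 [ 2.2  8.4 -0.1]
-20 [ 0.7  8.7 -0.1]
```

```bash
python3 -m handwheel '[0.86,2,-1,0,0,0,0, 0.86,3,-3,0,0,0,0, 0.86,3.2,-3,0,0,0,0, 0.86,3.5,-2.6,0,0,0,0, 0.86,3.7,-2.4,0,0,0,0, 0.86,3.8,-2,0,0,0,0, 0.86,0,0,0,0,0,0, 0.86,0,0,0,0,0,0]'; 
python3 wq.py -2.3 10.5 90 80 70 60 50; python3 look.py w11; python3 ft.py w11
```

```text
time: 19.0
eef_pos: [0.5096, -0.0488, 0.2586]
ee_rot: [-1.525, 0.362, 0.174]
wrist_force: [0.1, -0.4, 0.8]
width: 0.14
t 19.0 eef [ 0.5096 -0.0488  0.2586] case [-9.600e+00  1.000e-01  2.586e+02] roterr(tool rv) [-0.007 -0.001  0.006] F [ 0.1 -0.4  0.8] w 0.14
bar pt [-1.540e+01  2.000e-01  2.495e+02] R 50.47 th 92.3
90 [ 2.1 -0.3 -0.1]
80 [ 8.4 -2.2  0. ]
70 [ 8.7 -0.7  0. ]
60 [8.7 0.8 0. ]
50 [ 8.4  2.3 -0. ]
t 19.0 eef [ 0.5096 -0.0488  0.2586] case [-9.600e+00  1.000e-01  2.586e+02] roterr(tool rv) [-0.007 -0.001  0.006] F [ 0.1 -0.4  0.8] w 0.14
bar n 821 med [-14.6   1.5 252.2]
bar centre x,z [-16.  248.9]
y ext [-22.3  25. ]
handle 94 [-7.7 -4.4 -2.8] [229.3 231.1 232.6]
-25 345 L x [-25.6  -7.4] R x [ 4.8 22. ] z [-8.7 13. ]
-15 368 L x [-20.7  -7.3] R x [ 4.7 18.1] z [ 1.2 11.8]
-5 336 L x [-20.5  -7.3] R x [ 4.8 18.1] z [-2.8 11.5]
0 268 L x [-20.4  -7.4] R x [ 4.8 17.9] z [ 6.6 11.7]
5 902 L x [-18.5  -0.4] R x [ 0.  16.9] z [-13.1  13.4]
10 204 L x [-18.3  -6.2] R x [ 1.1 15.2] z [-11.6  12.5]
```

View pics/w11.png

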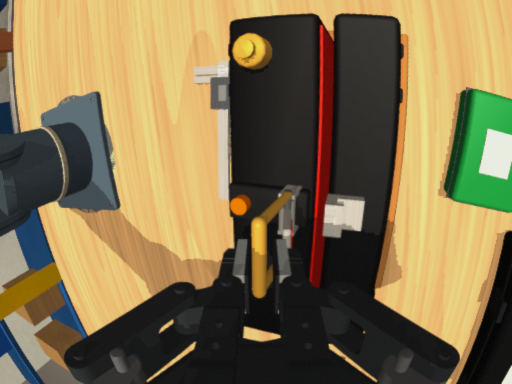

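```bash
python3 -m handwheel '[0.86,3,-0.7,0,0,0,0, 0.86,3.7,-0.9,0,0,0,0, 0.86,3.7,-0.6,0,0,0,0, 0.86,3.7,-0.4,0,0,0,0, 0.86,3.7,0,0,0,0,0, 0.86,3.2,0.2,0,0,0,0, 0.86,0,0,0,0,0,0, 0.86,0,0,0,0,0,0]'; 
python3 wq.py 2.3 10.5 60 50 40 30 20; python3 look.py w12; python3 ft.py w12
```

```text
time: 20.05
eef_pos: [0.5315, -0.0515, 0.2533]
ee_rot: [-1.525, 0.362, 0.175]
wrist_force: [0.8, -0.2, -0.0]
width: 0.14
t 20.05 eef [ 0.5315 -0.0515  0.2533] case [ 12.4  -0.  253.3] roterr(tool rv) [-0.006 -0.001  0.006] F [ 0.8 -0.2 -0. ] w 0.14
bar pt [ 11.    0.  242.6] R 49.83 th 60.8
60 [ 0.7 -0.  -0. ]
50 [ 8.4  2.3 -0. ]
40 [ 7.9  3.7 -0. ]
30 [ 7.1  5.  -0. ]
20 [ 6.1  6.2 -0. ]
t 20.05 eef [ 0.5315 -0.0515  0.2533] case [ 12.4  -0.  253.3] roterr(tool rv) [-0.006 -0.001  0.006] F [ 0.8 -0.2 -0. ] w 0.14
bar n 817 med [ 10.6   1.  246. ]
bar centre x,z [  9.5 242.8]
y ext [-22.5  25. ]
handle 213 [-9.2 -4.5 24.4] [209.2 230.  239.7]
-25 363 L x [-25.   -7.3] R x [ 4.8 23.3] z [-7.7 12.9]
-15 365 L x [-20.6  -7.3] R x [ 4.5 18.2] z [ 0.8 11.8]
-5 334 L x [-20.5  -7.3] R x [ 4.8 18.1] z [-2.9 11.7]
0 266 L x [-20.3  -7.3] R x [ 4.9 17.9] z [ 6.7 11.7]
5 938 L x [-19.   -0.4] R x [ 0.  16.1] z [-13.   13.2]
10 162 L x [-18.5  -3. ] R x [ 4.7 15.6] z [-5.8 11.7]
```

View pics/w12.png

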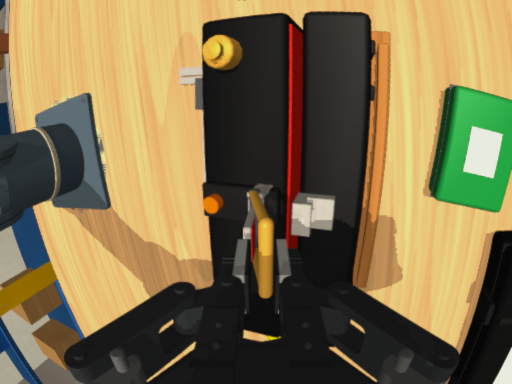

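```bash
python3 -m handwheel '[0.86,3.8,0.6,0,0,0,0, 0.86,4,1,0,0,0,0, 0.86,4,1.4,0,0,0,0, 0.86,3.8,1.8,0,0,0,0, 0.86,3.6,2.3,0,0,0,0, 0.86,3.2,2.6,0,0,0,0, 0.86,0,0,0,0,0,0, 0.86,0,0,0,0,0,0]'; 
python3 wq.py 2.3 10.5 30 20 10 0 -10 -15 -20; python3 look.py w13
```

```text
time: 21.1
eef_pos: [0.5504, -0.0538, 0.2352]
ee_rot: [-1.525, 0.362, 0.175]
wrist_force: [0.2, -0.4, -0.4]
width: 0.137
t 21.1 eef [ 0.5504 -0.0538  0.2352] case [ 31.5  -0.  235.2] roterr(tool rv) [-0.006 -0.001  0.006] F [ 0.2 -0.4 -0.4] w 0.137
bar pt [ 30.1   0.  224.5] R 50.33 th 30.4
30 [ 0.   0.5 -0. ]
20 [ 6.1  6.2 -0. ]
10 [ 5.   7.2 -0. ]
0 [ 3.6  7.9 -0. ]
-10 [ 2.2  8.4 -0.1]
-15 [ 0.5  4.3 -0. ]
-20 [ 0.2  4.4 -0. ]
t 21.1 eef [ 0.5504 -0.0538  0.2352] case [ 31.5  -0.  235.2] roterr(tool rv) [-0.006 -0.001  0.006] F [ 0.2 -0.4 -0.4] w 0.137
bar n 5 med [ 81.8  -7.5 255.3]
bar centre x,z [ 82.3 252.9]
y ext [-22.4  24.7]
handle 681 [-9.9 -4.7 23.3] [206.1 230.2 239.4]
```

View pics/w13.png

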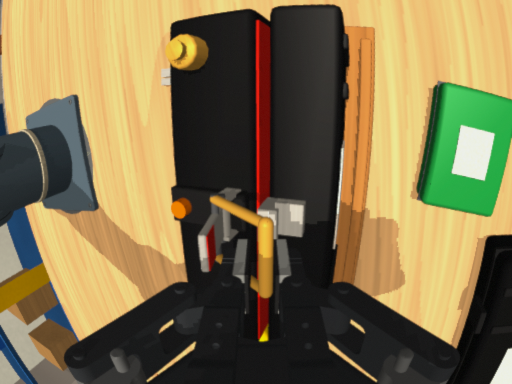

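```bash
python3 -m handwheel '[0.86,2.8,2.6,0,0,0,0, 0.86,2.6,3.1,0,0,0,0, 0.86,2.4,3.4,0,0,0,0, 0.86,2.1,3.6,0,0,0,0, 0.86,1.9,3.7,0,0,0,0, 0.86,1.6,3.8,0,0,0,0, 0.86,0,0,0,0,0,0, 0.86,0,0,0,0,0,0]'; 
python3 wq.py 2.3 10.5 0 -5 -10 -15 -20; python3 look.py w14
```

```text
time: 22.15
eef_pos: [0.5569, -0.0545, 0.21]
ee_rot: [-1.525, 0.362, 0.174]
wrist_force: [0.7, -0.2, 0.3]
width: 0.142
t 22.15 eef [ 0.5569 -0.0545  0.21  ] case [3.8e+01 1.0e-01 2.1e+02] roterr(tool rv) [-0.007 -0.001  0.007] F [ 0.7 -0.2  0.3] w 0.142
bar pt [3.660e+01 1.000e-01 1.993e+02] R 49.89 th 0.2
0 [ 0.2  0.2 -0.1]
-5 [ 1.3  4.2 -0. ]
-10 [ 0.9  4.3 -0. ]
-15 [ 0.5  4.3 -0. ]
-20 [ 0.2  4.4 -0. ]
t 22.15 eef [ 0.5569 -0.0545  0.21  ] case [3.8e+01 1.0e-01 2.1e+02] roterr(tool rv) [-0.007 -0.001  0.007] F [ 0.7 -0.2  0.3] w 0.142
bar n 6 med [ 11.   -7.8 257.5]
bar centre x,z [ 14.5 257.1]
y ext [-22.5  24.7]
handle 1075 [-10.   -4.5  27.1] [205.6 222.  232.4]
```

View pics/w14.png

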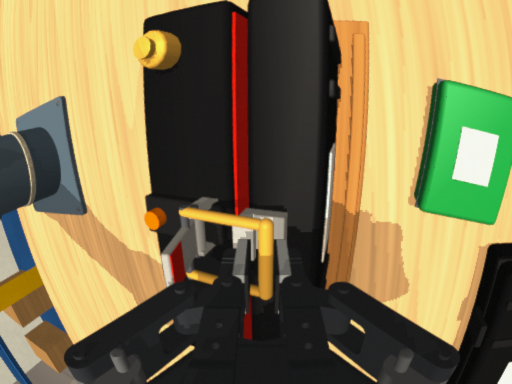

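```bash
python3 -m handwheel '[0.86,0.9,2.5,0,0,0,0, 0.86,0.8,3,0,0,0,0, 0.86,0.6,3,0,0,0,0, 0.86,0.4,2.5,0,0,0,0, 0.86,0.2,1.5,0,0,0,0, 0.86,0,0,0,0,0,0, 0.86,0,0,0,0,0,0, 0.86,0,0,0,0,0,0]'; 
python3 wq.py 2.3 10.5 -15 -20; python3 look.py w15; python3 ft.py w15
```

```text
time: 23.2
eef_pos: [0.5555, -0.0543, 0.1972]
ee_rot: [-1.526, 0.361, 0.173]
wrist_force: [0.9, -0.0, 1.2]
width: 0.137
t 23.2 eef [ 0.5555 -0.0543  0.1972] case [3.660e+01 1.000e-01 1.972e+02] roterr(tool rv) [-0.006 -0.001  0.008] F [ 0.9 -0.   1.2] w 0.137
bar pt [3.530e+01 1.000e-01 1.865e+02] R 50.19 th -14.5
-15 [-0.2  0.4 -0.1]
-20 [ 0.2  4.4 -0. ]
t 23.2 eef [ 0.5555 -0.0543  0.1972] case [3.660e+01 1.000e-01 1.972e+02] roterr(tool rv) [-0.006 -0.001  0.008] F [ 0.9 -0.   1.2] w 0.137
bar n 15 med [ 18.8   8.6 256.6]
bar centre x,z [ 22.9 257.8]
y ext [-22.4  24.8]
handle 1168 [-10.1  -4.1  26.3] [205.5 223.3 239.2]
-25 355 L x [-26.   -7.4] R x [ 4.8 23.8] z [-7.9 13.1]
-15 370 L x [-20.6  -7.4] R x [ 4.7 18. ] z [ 0.8 11.8]
-5 333 L x [-20.5  -7.3] R x [ 4.8 18. ] z [-4.4 11.7]
0 509 L x [-20.2  -0. ] R x [ 0.  17.3] z [-12.4  12.6]
5 720 L x [-19.2  -0.5] R x [ 0.  16.5] z [-12.9  13.2]
10 134 L x [-18.5  -7.3] R x [ 5.2 15.7] z [ 2.9 11.7]
```

View pics/w15.png

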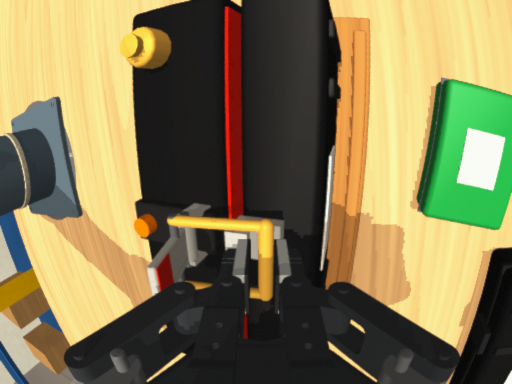

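```bash
python3 -m handwheel '[0.86,0,-2,0,0,0,0, 0.86,0,-2,0,0,0,0, 0.86,0,-2,0,0,0,0, 0.86,0,-2,0,0,0,0, 0.86,0,-2,0,0,0,0, 0.86,0,-3,0,0,0,0, 0.86,0,-4,0,0,0,0, 0.86,0,-4,0,0,0,0]'; 
python3 look.py w16 all
python3 - <<'E'
from h import *
im,d=snap('scene','s16.png'); cv2.imwrite('pics/s16c.png',cv2.resize(im[100:240,170:330],None,fx=4,fy=4,interpolation=cv2.INTER_CUBIC))
E
```

```text
time: 24.25
eef_pos: [0.5623, -0.0551, 0.2178]
ee_rot: [-1.525, 0.362, 0.175]
wrist_force: [0.4, -0.2, -0.2]
width: 0.138
t 24.25 eef [ 0.5623 -0.0551  0.2178] case [4.350e+01 1.000e-01 2.178e+02] roterr(tool rv) [-0.006 -0.001  0.006] F [ 0.4 -0.2 -0.2] w 0.138
bar n 931 med [ 26.7   1.6 175.9]
bar centre x,z [ 22.5 175.6]
y ext [-22.9  24.4]
handle 976 [-10.   -4.5  29.5] [206.2 225.2 235.3]
```

View pics/w16.png

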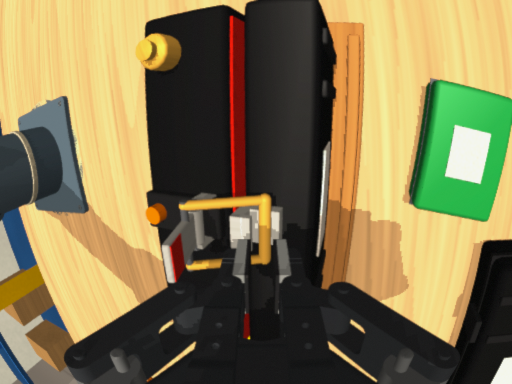

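View pics/s16c.png

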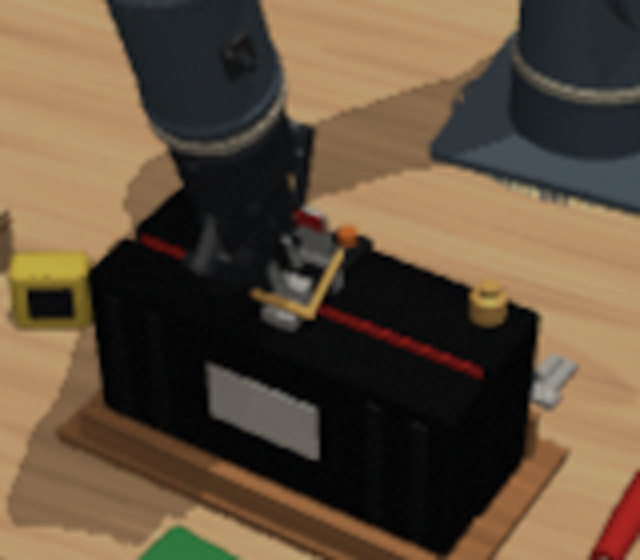

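```bash
sed -i 's/^TAU=.*/TAU=0.0/' h.py; python3 -m handwheel '[0.9,0,-12,0,0,0,0, 1,0,-12,0,0,0,-0.12, 1,0,0,0,0,0,-0.12, 1,0,0,0,0,0,-0.1, 1,0,0,0,0,0,0, 1,0,0,0,0,0,0, 1,0,0,0,0,0,0, 1,0,0,0,0,0,0]'; 
python3 look.py w17 all
python3 - <<'E'
from h import *
to(.020,0,.238)
E
```

```text
time: 25.35
eef_pos: [0.574, -0.0562, 0.2439]
ee_rot: [-1.562, 0.093, -0.1]
wrist_force: [-0.8, 0.1, 0.0]
width: 0.003
t 25.35 eef [ 0.574  -0.0562  0.2439] case [ 55.2   0.3 243.9] roterr(tool rv) [-0.007 -0.004  0.004] F [-0.8  0.1  0. ] w 0.003
bar n 801 med [ 25.3   1.2 175.9]
bar centre x,z [ 21.3 175.8]
y ext [-23.3  24.3]
handle 373 [-9.4 -5.5 -3.1] [207.6 230.9 232.7]
t 25.4 eef [ 0.574  -0.0563  0.2438] case [ 55.2   0.3 243.8] roterr(tool rv) [-0.007 -0.004  0.004] F [ 0.   0.3 -0.2] w -0.002
tool shift mm [-35.2   5.6  -0.5]
```

View pics/w17.png

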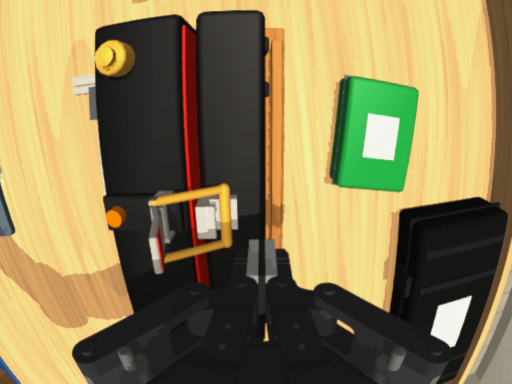

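Run:
```python
from h import *
import json
c=json.load(open('pics/w17.json')); d=np.load('pics/w17_d.npy'); im=cv2.imread('pics/w17.png').astype(int)
Q=wc(c,d); Q[...,0]+=1.25
B,G,R=[im[...,i] for i in range(3)]
br=(R>G+25)&(G>B+40)&(abs(Q[...,1])<15)&(Q[...,2]>162)&(Q[...,2]<200)&(Q[...,0]>0)&(Q[...,0]<60)
q=Q[br]; print(len(q),np.percentile(q,[3,50,97],axis=0).round(1))
k=(abs(R-G)<20)&(R>120)&(abs(Q[...,1])<11)&(Q[...,2]>162)&(Q[...,2]<195)&(Q[...,0]>0)&(Q[...,0]<60)
for a in range(5,45,3):
    s=Q[k&(Q[...,0]>=a)&(Q[...,0]<a+3)]
    if len(s)>3: print(a,len(s),np.median(s[:,2]).round(1),np.percentile(s[:,2],[5,95]).round(1))
```

```text
422 [[ 25.4 -14.1 172.6]
 [ 29.4   0.9 175.5]
 [ 32.7  14.1 176.9]]
8 34 184.1 [183.2 184.8]
11 123 184.0 [183.1 185.1]
14 124 183.9 [182.9 184.9]
17 138 183.6 [169.  184.6]
20 221 182.8 [168.  184.2]
23 41 168.6 [167.4 169.5]
32 89 167.9 [167.1 168.9]
35 88 167.8 [165.4 168.9]
```

```bash
python3 -m handwheel '[1,-9,2,0,0,0,0, 1,-10,2,0,0,0,0, 1,-8,1,0,0,0,0, 1,-6,0,0,0,0,0, 1,-4,0,0,0,0,0, 1,-4,0,0,0,0,0, 1,-4,0,0,0,0,0, 1,-3,0,0,0,0,0]'; 
python3 look.py w18 all
```

```text
time: 26.4
eef_pos: [0.5243, -0.05, 0.2389]
ee_rot: [-1.562, 0.091, -0.102]
wrist_force: [1.8, -0.6, 4.5]
width: 0.001
t 26.4 eef [ 0.5243 -0.05    0.2389] case [  5.1   0.6 238.9] roterr(tool rv) [-0.007 -0.004  0.007] F [ 1.8 -0.6  4.5] w 0.001
bar n 835 med [ 21.8   1.7 176.2]
bar centre x,z [ 17.3 176. ]
y ext [-22.1  24.4]
handle 440 [-15.3  -7.8  16.4] [226.5 233.1 239.6]
```

View pics/w18.png

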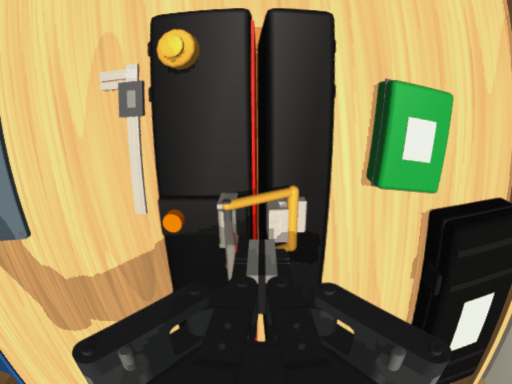

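```bash
python3 -m handwheel '[1,-4,-0.6,0,0,0,0, 1,-4,-0.6,0,0,0,0, 1,-4,0,0,0,0,0, 1,-4,0,0,0,0,0, 1,-4,0.5,0,0,0,0, 1,-3.5,1,0,0,0,0, 1,-3,1,0,0,0,0, 1,0,0,0,0,0,0]'; 
python3 look.py w19 all
```

```text
time: 27.45
eef_pos: [0.4969, -0.0466, 0.2372]
ee_rot: [-1.562, 0.09, -0.103]
wrist_force: [2.5, -1.0, -0.3]
width: 0.003
t 27.45 eef [ 0.4969 -0.0466  0.2372] case [-22.5   0.7 237.2] roterr(tool rv) [-0.007 -0.004  0.008] F [ 2.5 -1.  -0.3] w 0.003
bar n 509 med [-56.7   3.2 178.5]
bar centre x,z [-55.9 176. ]
y ext [-22.5  24.2]
handle 523 [-40.8 -32.6 -11.1] [206.2 230.  239.6]
```

View pics/w19.png

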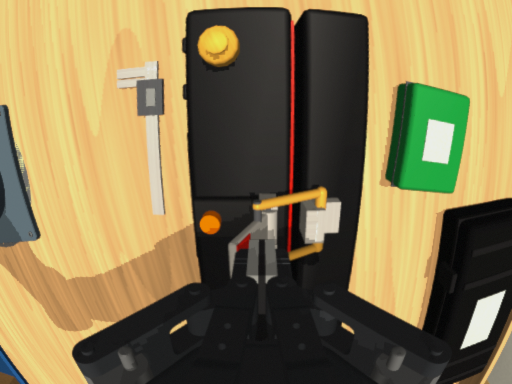

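```bash
python3 -m handwheel '[1,-3.5,1.5,0,0,0,0, 1,-3.5,1.8,0,0,0,0, 1,-3.5,2,0,0,0,0, 1,-3.5,2,0,0,0,0, 1,-3.5,2,0,0,0,0, 1,-3.5,2,0,0,0,0, 1,-3.5,2,0,0,0,0, 1,-3,1,0,0,0,0]'; 
python3 look.py w20 all
```

```text
time: 28.5
eef_pos: [0.4741, -0.0433, 0.2242]
ee_rot: [-1.561, 0.079, -0.115]
wrist_force: [5.5, -1.6, 1.3]
width: 0.002
t 28.5 eef [ 0.4741 -0.0433  0.2242] case [-45.5   1.3 224.2] roterr(tool rv) [-0.009 -0.005  0.022] F [ 5.5 -1.6  1.3] w 0.002
bar n 443 med [-57.    5.5 178.5]
bar centre x,z [-55.4 176.6]
y ext [-23.   24.4]
handle 327 [-39.6 -36.6 -33.6] [215.1 228.4 238.7]
```

View pics/w20.png

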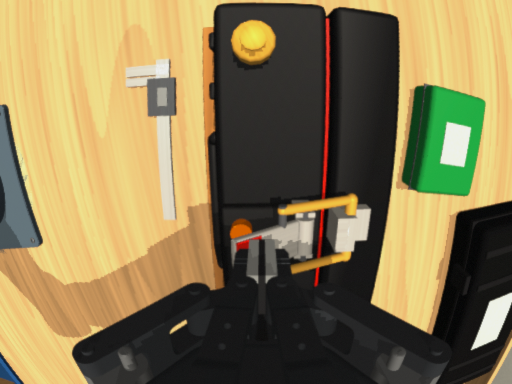

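```bash
python3 -m handwheel '[1,-3,2,0,0,0,0.01, 1,-3,2.2,0,0,0,0.01, 1,-3,2.2,0,0,0,0, 1,-3,2.2,0,0,0,0, 1,-2,2.2,0,0,0,0, 1,-1,2.2,0,0,0,0, 1,-0.5,2,0,0,0,0, 1,0,1,0,0,0,0]'; 
python3 look.py w21 all
```

```text
time: 29.55
eef_pos: [0.4533, -0.0407, 0.2054]
ee_rot: [-1.56, 0.101, -0.091]
wrist_force: [-0.1, 0.2, 0.1]
width: -0.004
t 29.55 eef [ 0.4533 -0.0407  0.2054] case [-66.5   1.4 205.4] roterr(tool rv) [-0.008 -0.004 -0.007] F [-0.1  0.2  0.1] w -0.004
bar n 132 med [ 10.5  13.6 178.4]
bar centre x,z [ 11.7 175. ]
y ext [-23.   24.3]
handle 110 [-49.9 -48.4 -33.8] [230.5 235.7 239.9]
```

View pics/w21.png

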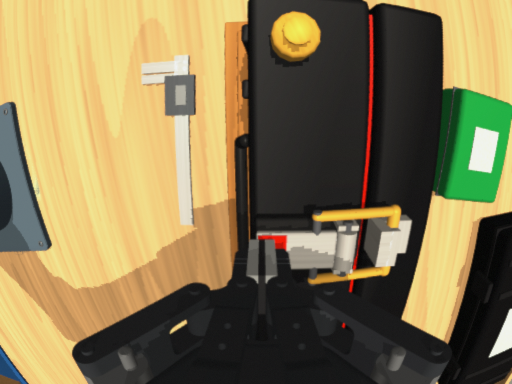

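```bash
python3 -m handwheel '[1,3,0,-1,0,0,0, 1,2.5,0,-0.4,0,0,-0.007, 1,0,0.7,0,0,0,0, 1,0,0.7,0,0,0,0, 1,0,0.5,0,0,0,0, 1,0,0.5,0,0,0,0, 1,0,0.5,0,0,0,0, 1,0,0.5,0,0,0,0]'; python3 -c "
from h import *
st()"
```

```text
time: 30.6
eef_pos: [0.4592, -0.0429, 0.2017]
ee_rot: [-1.561, 0.096, -0.098]
wrist_force: [-1.6, 0.3, 0.0]
width: -0.001
t 30.6 eef [ 0.4592 -0.0429  0.2017] case [-6.040e+01 -1.000e-01  2.017e+02] roterr(tool rv) [-0.008 -0.004  0.001] F [-1.6  0.3  0. ] w -0.001
```

```bash
python3 -m handwheel '[1,0,0.4,0,0,0,0, 1,0,0.4,0,0,0,0, 1,0,0.4,0,0,0,0, 1,0,0.4,0,0,0,0, 1,0,0.4,0,0,0,0, 1,0,0.4,0,0,0,0, 1,0,0.4,0,0,0,0, 1,0,0.4,0,0,0,0]'; python3 -c "
from h import *
st()"
```

```text
time: 31.6
eef_pos: [0.4592, -0.0428, 0.201]
ee_rot: [-1.562, 0.095, -0.099]
wrist_force: [-1.1, 0.1, 6.7]
width: -0.002
t 31.6 eef [ 0.4592 -0.0428  0.201 ] case [-60.4   0.  201. ] roterr(tool rv) [-0.006 -0.004  0.003] F [-1.1  0.1  6.7] w -0.002
```

```bash
python3 -m handwheel '[1,0,0.5,0,0,0,0, 1,0,0.6,0,0,0,0, 1,0,0.7,0,0,0,0, 1,0,0.7,0,0,0,0, 1,0,0.7,0,0,0,0, 1,0,0.7,0,0,0,0, 1,0,0.7,0,0,0,0, 1,0,0.7,0,0,0,0]'; python3 -c "
from h import *
st()"
```

```text
time: 32.6
eef_pos: [0.4591, -0.0428, 0.2009]
ee_rot: [-1.566, 0.092, -0.102]
wrist_force: [-2.8, -0.4, 11.6]
width: 0.003
t 32.6 eef [ 0.4591 -0.0428  0.2009] case [-60.5   0.  200.9] roterr(tool rv) [-0.003 -0.005  0.006] F [-2.8 -0.4 11.6] w 0.003
```

```bash
python3 -m handwheel '[1,0,0.8,0,0,0,0, 1,0,0.9,0,0,0,0, 1,0,0.9,0,0,0,0, 1,0,0.9,0,0,0,0, 1,0,0.9,0,0,0,0, 1,0,0.9,0,0,0,0, 1,0,0.9,0,0,0,0, 1,0,0.9,0,0,0,0]'; python3 -c "
from h import *
st()"
```

```text
time: 33.6
eef_pos: [0.4591, -0.0427, 0.2009]
ee_rot: [-1.571, 0.089, -0.107]
wrist_force: [-4.5, -0.0, 14.6]
width: -0.002
t 33.6 eef [ 0.4591 -0.0427  0.2009] case [-6.050e+01  1.000e-01  2.009e+02] roterr(tool rv) [ 0.002 -0.005  0.012] F [-4.5 -0.  14.6] w -0.002
```

```bash
python3 -m handwheel '[1,0,0.9,0,0,0,0, 1,0,0.9,0,0,0,0.003, 1,0,0.9,0,0,0,0.003, 1,0,0.9,0,0,0,0.003, 1,0,0.9,0,0,0,0, 1,0,0.9,0,0,0,0, 1,0,0.9,0,0,0,0, 1,0,0.9,0,0,0,0]'; python3 -c "
from h import *
st()"
```

```text
time: 34.6
eef_pos: [0.4591, -0.0426, 0.2009]
ee_rot: [-1.576, 0.093, -0.104]
wrist_force: [-5.4, -0.4, 15.1]
width: 0.003
t 34.6 eef [ 0.4591 -0.0426  0.2009] case [-6.050e+01  2.000e-01  2.009e+02] roterr(tool rv) [ 0.007 -0.006  0.008] F [-5.4 -0.4 15.1] w 0.003
```

Held about 15 N for over two seconds. Now lift straight off and look.

```bash
python3 -m handwheel '[1,0,-1,0,0,0,0, 1,0,-4,0,0,0,0, 1,0,-10,0,0,0,0, 1,0,-20,0,0,0,0, 1,-10,-20,0,0,0,0, 1,-10,-20,0,0,0,0, 1,0,-10,0,0,0,0, 1,0,0,0,0,0,0]'; python3 look.py w25 all
python3 - <<'E'
from h import *
import json
im,d=snap('scene','s25.png'); cv2.imwrite('pics/s25c.png',cv2.resize(im[100:240,170:330],None,fx=4,fy=4,interpolation=cv2.INTER_CUBIC))
snap('top','t25.png')
c=json.load(open('pics/w25.json')); d=np.load('pics/w25_d.npy'); im=cv2.imread('pics/w25.png').astype(int)
Q=wc(c,d); Q[...,0]+=1.25
B,G,R=[im[...,i] for i in range(3)]
h=(abs(Q[...,1])<10)&(Q[...,0]<-25)&(Q[...,0]>-72)&(Q[...,2]>165)&(Q[...,2]<230)
q=Q[h]
for a in range(-72,-24,6):
    s=q[(q[:,0]>=a)&(q[:,0]<a+6)]
    if len(s)>3: print('handle',a,np.median(s[:,2]).round(1))
br=(R>G+25)&(G>B+40)&(abs(Q[...,1])>14)&(abs(Q[...,1])<28)&(Q[...,2]>160)&(Q[...,0]>0)
q=Q[br]; print('bar ends x max',np.percentile(q[:,0],[95,99.5]).round(1))
k=(abs(R-G)<20)&(R>100)&(abs(Q[...,1])<11)&(Q[...,2]>162)&(Q[...,2]<195)&(Q[...,0]>0)&(Q[...,0]<60)
for a in range(2,45,3):
    s=Q[k&(Q[...,0]>=a)&(Q[...,0]<a+3)]
    if len(s)>3: print('keeper',a,len(s),np.median(s[:,2]).round(1))
E
```

```text
time: 35.6
eef_pos: [0.4389, -0.0392, 0.2907]
ee_rot: [-1.575, 0.091, -0.105]
wrist_force: [-0.8, -0.4, -0.9]
width: 0.002
t 35.6 eef [ 0.4389 -0.0392  0.2907] case [-81.    1.2 290.7] roterr(tool rv) [ 0.006 -0.006  0.009] F [-0.8 -0.4 -0.9] w 0.002
bar n 61 med [ 11.2  14.  178.4]
bar centre x,z [ 12.7 175.1]
y ext [-23.4  24.3]
handle -72 183.7
handle -66 184.3
handle -60 184.3
handle -54 184.0
handle -48 183.8
handle -42 183.9
handle -36 183.9
handle -30 183.9
bar ends x max [15.6 17.4]
keeper 2 73 184.6
keeper 5 76 184.5
keeper 8 73 184.5
keeper 11 71 184.5
keeper 14 50 184.3
keeper 20 21 169.7
keeper 23 71 169.2
keeper 26 61 169.3
keeper 29 31 168.9
```

View pics/w25.png

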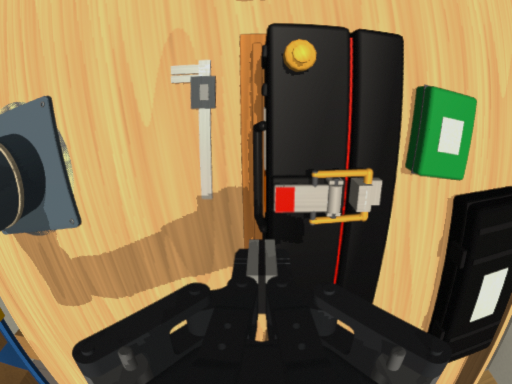

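View pics/s25c.png

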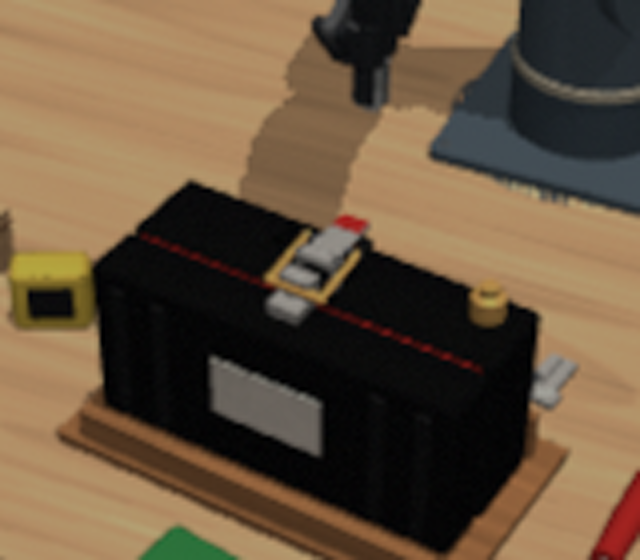

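View pics/t25.png

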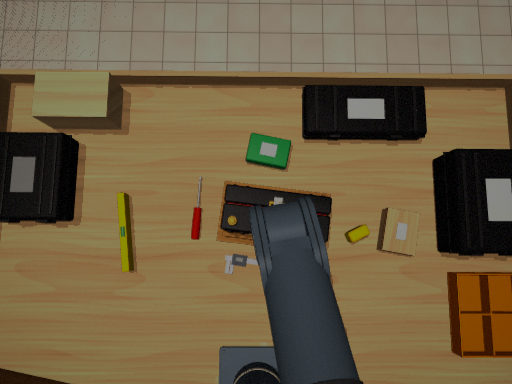

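```bash
python3 -c "
from h import *
st(); print(r.sign_off())"
```

```text
t 35.75 eef [ 0.4382 -0.0391  0.2895] case [-81.7   1.2 289.5] roterr(tool rv) [ 0.006 -0.006  0.007] F [-0.9 -0.3  0.3] w 0.002
the job is handed in; nothing more can be done
None
```

The latch is hooked and pressed shut, and I handed the job in at 35.75 s of the 70 s allowed. The hand-in gives no verdict.

**Hooking the loop:** I first tried gripping the bar by its ends, and it slipped out twice; each time the loop fell back to its rest. I then carried the bar loosely between the nearly closed fingers and lowered it until it dropped beyond the keeper's lip. At that point its centre was about 7 mm to +x of the keeper seat and about 1.5 mm below it, with the lever still at its open stop.

**Closing and pressing:** I swung the lever over with the closed fingertips. It went flat past centre. I then pressed it at about 15 N for about two seconds; the readings at the end of each second were 14.6 and 15.1 N vertical, about 15 to 16 N in total.

**Last checks after letting go:**
- **Lever:** flat, with the handle level along its length at about 184 mm.
- **Bar:** its ends sit in line with the keeper's throat; the middle is hidden under the lip.
- **Lid:** drawn in, with the keeper about 8 mm farther to -x than when the lid was ajar and the seam down to a thin line.
- **Robot:** clear of everything, with the wrist force about zero.
- **Other things:** those visible in the last pictures are where they were at the start.

**Less certain:**
- The wrist camera read about 1.25 mm off along the case's x, compared with the fingers. I corrected for that.
- I only read the force once per second, so I have no direct measurement of the peaks in between, including when the bar dropped onto the ledge.

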